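# Fill the paint-pot board and slide it out to the mark

## Task

Stand the two spare paint pots in the two empty pockets of the pot board, leaving the pots already there, then slide the board straight out over the outer edge of the riser until its outer end lines up with the upright dowel marker beside its path. Out there it would tip, so finish while still holding the board's inner end, with the board flat on the riser and level; do not let go, never let it tip or lift it off, and do not disturb the other things on the table.

Things in the scene. Friction and masses are not known exactly. Their poses are not given: they have to be found in the camera images.
- riser: fixed low wooden bench on the table, 150 mm (its x) by 330 mm (its y), 50 mm high; origin under its centre at table level; its +y points outward (roughly to the robot's left) and its outer edge is 165 mm from the origin along +y
- board: loose plywood pot board lying flat on the riser, roughly 0.35 kg: 80 mm (its x) by 300 mm (its y) by 18 mm thick, four round blind pockets in a row along its centre line, and an upright grip post near its inner end; origin at the centre of its underside; +y points to its outer end. At the start it overhangs the riser by 5 to 40 mm; at the mark, with all four pots in, more than half its weight is past the riser's edge, so it tips unless its inner end is held
- board_grip (a point): centre of the board's grip post: light wood, 24 mm square (sides along the board's x and y), 46 mm tall, standing on the board's upper face 128 mm inward of the board's centre; this point is 23 mm above the upper face; axes as the board's
- board_end (a point): middle of the board's outer end, at its upper face (68 mm above the table), 278 mm outward (+y) of the grip post; axes as the board's
- marker_top (a point): top of the fixed mark: a light dowel, 12 mm diameter, standing upright on a 50 mm dark round foot, 110 mm tall in all, beside the board's path on the side away from the robot, 165 to 200 mm outward of the riser's edge; axes as the riser's, y outward
- pocket0 (a point): centre of the mouth of board pocket 0 (0 is next to the grip post, 3 at the outer end; 60 mm apart), at the board's upper face; round, 39 mm diameter, 12 mm deep, flat floor, chamfered rim; a seated pot's centre is 18 mm above this point. Two of the four are empty at the start, and which ones varies
- pocket1 (a point): centre of the mouth of board pocket 1 (0 is next to the grip post, 3 at the outer end; 60 mm apart), at the board's upper face; round, 39 mm diameter, 12 mm deep, flat floor, chamfered rim; a seated pot's centre is 18 mm above this point. Two of the four are empty at the start, and which ones varies
- pocket2 (a point): centre of the mouth of board pocket 2 (0 is next to the grip post, 3 at the outer end; 60 mm apart), at the board's upper face; round, 39 mm diameter, 12 mm deep, flat floor, chamfered rim; a seated pot's centre is 18 mm above this point. Two of the four are empty at the start, and which ones varies
- pocket3 (a point): centre of the mouth of board pocket 3 (0 is next to the grip post, 3 at the outer end; 60 mm apart), at the board's upper face; round, 39 mm diameter, 12 mm deep, flat floor, chamfered rim; a seated pot's centre is 18 mm above this point. Two of the four are empty at the start, and which ones varies
- pot_a_mid (a point): lidded white plastic paint pot with a grey lid, upright cylinder, 36 mm diameter, 60 mm tall, about 70 g; this point is its centre, 30 mm above its underside. Standing in one of the pockets from the start
- pot_b_mid (a point): lidded white plastic paint pot with a grey lid, upright cylinder, 36 mm diameter, 60 mm tall, about 70 g; this point is its centre, 30 mm above its underside. Standing in one of the pockets from the start
- pot_c_mid (a point): lidded white plastic paint pot with a grey lid, upright cylinder, 36 mm diameter, 60 mm tall, about 70 g; this point is its centre, 30 mm above its underside. A spare, standing on the table to the robot's right
- pot_d_mid (a point): lidded white plastic paint pot with a grey lid, upright cylinder, 36 mm diameter, 60 mm tall, about 70 g; this point is its centre, 30 mm above its underside. A spare, standing on the table to the robot's right
- bottle_tall: bystander: white squeeze bottle, 40 mm diameter, 140 mm tall, beyond the riser; origin at its underside
- bottle_squat: bystander: yellow bottle, 48 mm diameter, 110 mm tall, beyond the riser; origin at its underside
- tub: bystander: open white tub, 80 mm diameter, 60 mm tall, on the robot's side of the board's path; origin at its underside
- palette: bystander: flat black paint palette, 120 x 180 x 18 mm, at the back; origin at its underside
- brush: bystander: paint brush lying at the back left; origin at its underside
- panel: bystander: white painting panel, 120 x 160 x 18 mm, lying at the left; origin at its underside
- marker_pen: bystander: black pen, 110 mm long, lying at the right; origin at its underside
Not all that is in view belongs to the job. Leave any pink look-alike of the part that bears pot_c_mid alone.

How it is judged:
By the outcome, as a careful person would: the job done as asked, in the order asked, and still so for the second after the job is handed in, while the arm keeps its last pose, push and grip.
It also fails if it takes over 64 s, if anything falls off the work surface, if the arm or the gripper's body presses on something with over 40 N, if the wrist force passes 120 N, or if a joint passes its speed limit or range.

## Robot

A 6-joint arm with a two-finger parallel gripper is mounted at the origin on the work surface. World frame = base frame: x ahead of the robot, y to its left, z up, the work surface at z = 0. Lengths are in m, angles in rad, forces in N, time in s.
With the tool pointing down it reaches from about 0.4 to 0.825 m from the base axis. Payload 7 kg.
Tool frame: the origin (TCP) lies between the finger pads; the fingertips stand 22 mm ahead of it and the grasp point (between the pads) lies 3 mm ahead of it; z points along the fingers, y is the direction in which the jaws open and shut (so a half turn about z gives the same grasp; the last joint's range is limited). The gripper opens to 88 mm and grips with 3 to 60 N. Pads are 19 mm wide; open, the fingers measure 130 mm over their backs; the gripper's body (78 mm by 193 mm) begins 47 mm behind the grasp point.
Start: joints at [-0.866, 0.359, 0.012, 0, -1.224, -0.288], TCP at [0.273, -0.617, 0.249] pointing down, gripper open.
Joint ranges: [-3.07, 3.07], [-1.43, 2.12], [-1.02, 1.25], [-3.03, 1.67], [-3.05, -0], [-3.03, 3.03]. Speed limits (rad/s): [2.39, 2.39, 3.01, 3.14, 3.14, 3.14].

## Interface

Orientations are given as [roll, pitch, yaw] about the fixed x, y, z axes, in that order (R = Rz(yaw) Ry(pitch) Rx(roll)).
In Python, from station import * gives the robot as it stands. The module is installed in compiled form; this text tells all that it offers.
- The arm moves only by the tool move_arm, never from a script. Its argument "rows" is a list of rows, each an object with "delta_rot": the turn, a rotation vector about the world's x, y, z in degrees, a list of three; "delta_pos": the shift along the world's x, y, z in cm, a list of three; "hand": the finger opening in cm, from 0 to 8.76. A call has exactly 10 rows; each row shifts and turns the commanded pose from where the row before left it; what a row does not reach is not made up. A row lasts 1/10 s, in which the tool goes at most 50 mm and 8.59 degrees, less where a joint would pass 70% of its speed; a pose out of reach is approached as far as the arm can. A call is refused whole if a number of a shift passes 5 or a number of a turn 8.59, either way. A call with a gripper value outside its range is refused whole. The fingers move at their own pace and stop on an object; "force" is the grip in N (left out, the last holds). Time passes only in rows, so rows that do not move let the fingers close, or fill a call up. It gives the time, the measured TCP pose, the force and the opening at its end, in the units of the state.
- get_state(): the state, without advancing time (a new reading comes with each control period).
- grab_frame(name): name is "side" or "top"; returns the picture (400x640x3 uint8, blue, green, red); there is no depth.
- camera_info(name): a dict with "camera_matrix" (3x3 intrinsics, pixels), "world_from_camera" (4x4, takes a point from camera to world coordinates). Camera axes: x right, y down, z forward; pixel columns grow to the right and rows downward; lengths in m; the calibration is good to about 2 mm. A picture is of the moment at which its call begins. camera_info takes no time and is no camera call.
- job_done(): hands the job in, once; it reports no verdict.
The state is a dict: "t": time; "q": joint angles; "qd": joint speeds; "joint_efforts": joint torques, N m; "eef_pos": TCP position; "ee_rot": TCP orientation; "force": force on the tool from outside, world axes, zero at the start; "moment": the same for the moment, N m; "width": finger opening in m.
Only numpy, scipy, OpenCV 4.12 (cv2) and the standard library are available. Lean on these libraries where they do the work, as an engineer would, in place of code of your own. Each camera call takes 0.05 s, during which the arm holds its last target.

## Working session

There is one attempt and no reset: what is moved stays moved. The work goes in short steps, Python scripts to look and compute and a tool call to move; the robot and the scene stay as the last step left them, time stands still between calls to the robot, and variables do not carry over. Pictures are saved under pics/ and viewed, and the job is handed in when it is done.

Besides the shell and the picture viewer there is one more tool, called after "Call:" as name(argument=value, ...) on one line, values as JSON. move_arm: Moves the arm, as the interface text tells. Its arguments: {"type":"object","properties":{"rows":{"type":"array"},"force":{"type":"number"}},"required":["rows"]}

```bash
mkdir -p pics
python3 - <<'E'
from station import *
import cv2
for n in("side","top"):
    cv2.imwrite(f"pics/{n}0.png",grab_frame(n)); c=camera_info(n); print(n,c["camera_matrix"].tolist(),c["world_from_camera"].round(4).tolist())
s=get_state(); print(s)
E
```

```text
side [[378.0353587480227, 0.0, 317.15008139808515], [0.0, 378.0353587480227, 201.82003691578487], [0.0, 0.0, 1.0]] [[0.7465, -0.4793, 0.4615, 0.0272], [-0.6654, -0.5296, 0.5261, -0.5408], [-0.0077, -0.6998, -0.7143, 0.8779], [0.0, 0.0, 0.0, 1.0]]
top [[463.6935006558279, 0.0, 319.5573120223788], [0.0, 463.6935006558279, 198.21132532211132], [0.0, 0.0, 1.0]] [[-0.0252, -0.9855, 0.168, 0.2917], [-0.9996, 0.0231, -0.0146, 0.0454], [0.0105, -0.1683, -0.9857, 1.6598], [0.0, 0.0, 0.0, 1.0]]
{'t': 0.1, 'q': array([-8.65910384e-01,  3.59327761e-01,  1.11595542e-02, -3.12127771e-04,
       -1.22408400e+00, -2.88104127e-01]), 'qd': array([ 0.001164  , -0.00186868,  0.00235586,  0.00229335, -0.00054276,
       -0.0003211 ]), 'joint_efforts': array([ 2.14809631e-06, -5.84163487e+01,  2.93754923e+01,  7.01549470e+00,
        1.02858403e-02, -4.50492473e-05]), 'eef_pos': array([ 0.27307689, -0.61686248,  0.24771156]), 'ee_rot': array([ 3.14011340e+00, -1.32362286e-04, -2.72491702e+00]), 'force': array([ 0.11129049,  0.62489635, -0.01640462]), 'moment': array([ 0.00870361,  0.02572614, -0.04030695]), 'width': 0.08753055015658319}
```

View pics/side0.png

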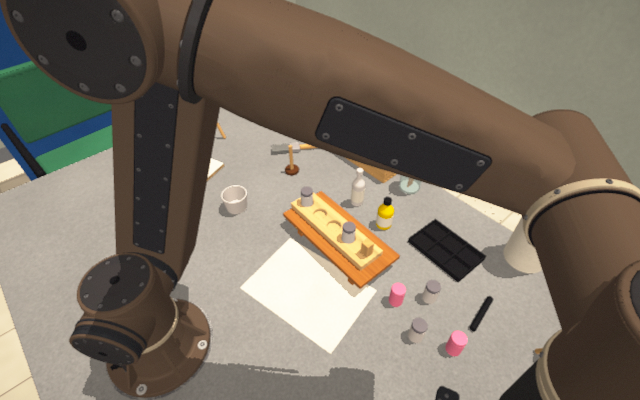

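View pics/top0.png

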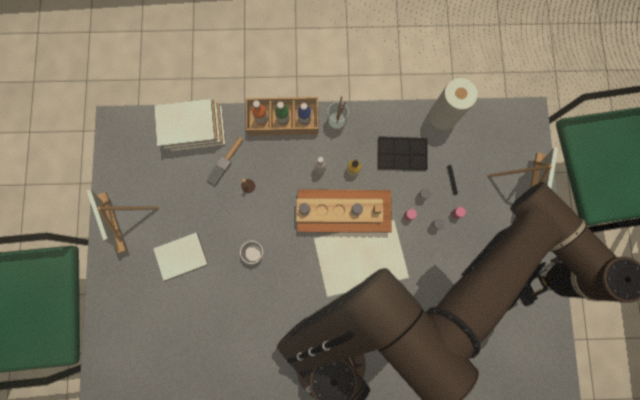

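The board is at about (340,210) in the top view, with pots in pockets 0 and 3 and pockets 1 and 2 empty. The grey spares are at top (424,195) and (437,226), with pink decoys beside them. The marker is at top (248,186). I'll zoom in next.

Run:
```python
import cv2
a=cv2.imread("pics/top0.png")[140:260,225:485]; cv2.imwrite("pics/top0z.png",cv2.resize(a,None,fx=3,fy=3,interpolation=cv2.INTER_CUBIC))
a=cv2.imread("pics/side0.png")[130:360,270:480]; cv2.imwrite("pics/side0z.png",cv2.resize(a,None,fx=2.6,fy=2.6,interpolation=cv2.INTER_CUBIC))
```

```text
(no output)
```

View pics/top0z.png

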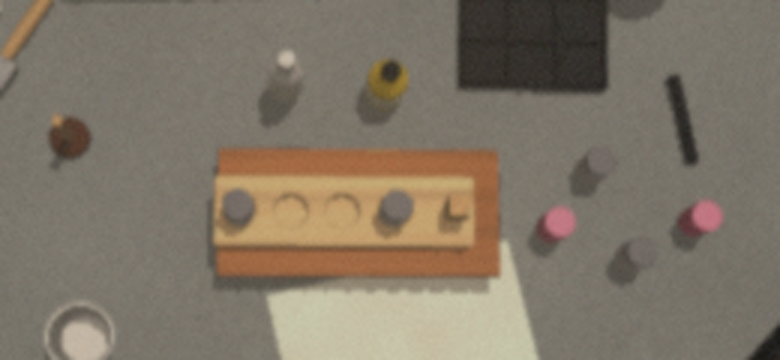

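View pics/side0z.png

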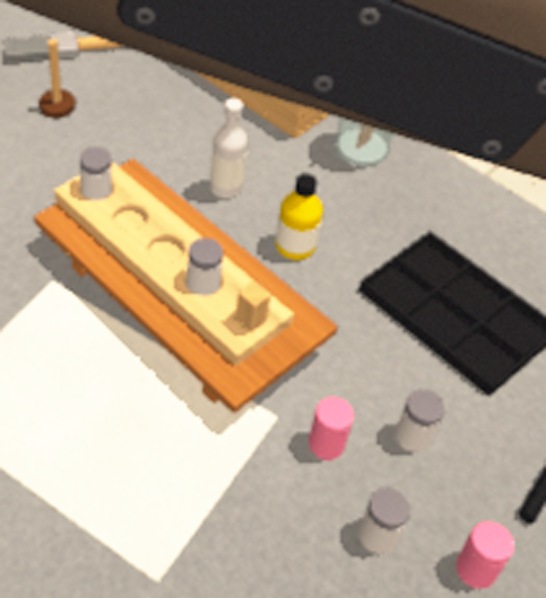

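```bash
cat > h.py <<'E'
import numpy as np, cv2
from station import *
def ray(n,uv):
    c=camera_info(n);K=c["camera_matrix"];T=c["world_from_camera"]
    d=T[:3,:3]@np.linalg.solve(K,[uv[0],uv[1],1.]);return T[:3,3],d
def onz(n,uv,z):
    o,d=ray(n,uv);return (o+d*(z-o[2])/d[2])[:2]
def tri(a,b):
    (o1,d1),(o2,d2)=ray("top",a),ray("side",b)
    s=np.linalg.lstsq(np.c_[d1,-d2],o2-o1,rcond=None)[0]
    p,q=o1+d1*s[0],o2+d2*s[1];return (p+q)/2,np.linalg.norm(p-q)
def proj(n,p):
    c=camera_info(n);T=np.linalg.inv(c["world_from_camera"]);x=c["camera_matrix"]@(T[:3,:3]@p+T[:3,3]);return x[:2]/x[2]
E
python3 - <<'E'
from h import *
t=cv2.imread("pics/top0.png");s=cv2.imread("pics/side0.png")
ht=cv2.cvtColor(t,cv2.COLOR_BGR2HSV);hs=cv2.cvtColor(s,cv2.COLOR_BGR2HSV)
for n,h,pts in(("top",ht,[(340,205),(340,195),(380,226),(304,209),(357,209),(424,193),(438,223),(249,186),(244,180),(400,215),(322,209)]),("side",hs,[(330,240),(345,258),(306,191),(349,230),(433,287),(420,326),(291,150),(400,230),(420,340),(372,249)])):
    for p in pts: print(n,p,h[p[1],p[0]])
E
```

```text
top (340, 205) [ 17 116 143]
top (340, 195) [ 12 148 164]
top (380, 226) [ 12 141 157]
top (304, 209) [ 10  39 119]
top (357, 209) [ 13  37 123]
top (424, 193) [ 16  34 113]
top (438, 223) [  9  29 116]
top (249, 186) [ 12 108  85]
top (244, 180) [ 16 118 167]
top (400, 215) [ 18  31 125]
top (322, 209) [ 17 111 198]
side (330, 240) [ 16 135 182]
side (345, 258) [ 13 188 207]
side (306, 191) [  3  28 165]
side (349, 230) [  5  28 165]
side (433, 287) [  5  26 165]
side (420, 326) [  8  30 168]
side (291, 150) [ 16 135 180]
side (400, 230) [ 20  30 194]
side (420, 340) [ 15  43 188]
side (372, 249) [ 16 146 202]
```

```bash
python3 - <<'E'
from h import *
t=cv2.imread("pics/top0.png");s=cv2.imread("pics/side0.png")
t4=cv2.resize(t,None,fx=4,fy=4,interpolation=cv2.INTER_CUBIC);s4=cv2.resize(s,None,fx=4,fy=4,interpolation=cv2.INTER_CUBIC)
def comps(img,f,box,amin,nm):
    h=cv2.cvtColor(cv2.GaussianBlur(img,(5,5),0),cv2.COLOR_BGR2HSV).astype(int);lab=cv2.cvtColor(img,cv2.COLOR_BGR2LAB).astype(int)
    m=f(h,lab).astype(np.uint8)*255
    x0,y0,x1,y1=[4*v for v in box];k=np.zeros_like(m);k[y0:y1,x0:x1]=m[y0:y1,x0:x1]
    k=cv2.morphologyEx(k,cv2.MORPH_OPEN,np.ones((5,5)))
    cs,_=cv2.findContours(k,cv2.RETR_EXTERNAL,cv2.CHAIN_APPROX_NONE)
    out=[]
    for c in cs:
        if cv2.contourArea(c)>amin*16:
            r=cv2.minAreaRect(c);M=cv2.moments(c)
            print(nm,"area",cv2.contourArea(c)/16,"cen",((M['m10']/M['m00']-1.5)/4).__round__(1),((M['m01']/M['m00']-1.5)/4).__round__(1),"box",((cv2.boxPoints(r)-1.5)/4).round(1).tolist())
    cv2.imwrite(f"pics/m_{nm}.png",k[y0:y1,x0:x1]);
comps(t4,lambda h,l:(h[...,0]>=14)&(h[...,1]>75)&(h[...,2]>110),(285,180,400,245),100,"board_t")
comps(t4,lambda h,l:(h[...,1]>90)&(h[...,2]>110),(285,180,400,245),100,"riser_t")
comps(s4,lambda h,l:(h[...,1]<60)&(h[...,2]<172)&(h[...,2]>90)&(h[...,0]<13),(280,170,460,350),30,"lid_s")
comps(t4,lambda h,l:(h[...,1]<60)&(h[...,2]>90)&(h[...,0]<15),(290,180,450,240),20,"lid_t")
comps(t4,lambda h,l:(h[...,1]>70),(235,170,262,200),3,"mark_t")
comps(s4,lambda h,l:(h[...,1]>90),(280,135,305,180),3,"mark_s")
E
python3 - <<'E'
import cv2,numpy as np
ims=[cv2.imread(f"pics/m_{n}.png") for n in("board_t","riser_t","lid_s","lid_t","mark_t","mark_s")]
c=np.full((600,800,3),90,np.uint8)
P=[(0,0,200,400),(0,400,200,400),(200,0,400,400),(200,400,200,400),(400,400,200,200),(400,600,200,200)]
for i,(y,x,H,W) in zip(ims,P):
    f=min(H/i.shape[0],W/i.shape[1]);j=cv2.resize(i,None,fx=f,fy=f)[:H,:W];c[y:y+j.shape[0],x:x+j.shape[1]]=j
cv2.imwrite("pics/masks.png",c)
E
```

```text
board_t area 2141.59375 cen 339.3 210.0 box [[295.3999938964844, 222.5], [295.5, 197.1999969482422], [383.20001220703125, 197.6999969482422], [383.1000061035156, 223.0]]
riser_t area 3980.5625 cen 343.5 210.5 box [[296.0, 231.60000610351562], [296.20001220703125, 188.8000030517578], [391.29998779296875, 189.1999969482422], [391.1000061035156, 232.10000610351562]]
lid_s area 188.84375 cen 418.9 325.4 box [[411.1000061035156, 317.6000061035156], [426.6000061035156, 317.6000061035156], [426.6000061035156, 333.1000061035156], [411.1000061035156, 333.1000061035156]]
lid_s area 155.0625 cen 432.8 286.6 box [[425.6000061035156, 279.8999938964844], [439.8999938964844, 279.8999938964844], [439.8999938964844, 293.3999938964844], [425.6000061035156, 293.3999938964844]]
lid_s area 99.65625 cen 348.7 227.8 box [[342.5, 232.89999389648438], [344.1000061035156, 221.39999389648438], [355.1000061035156, 222.89999389648438], [353.6000061035156, 234.39999389648438]]
lid_s area 90.28125 cen 306.0 191.5 box [[300.6000061035156, 186.60000610351562], [311.8999938964844, 186.60000610351562], [311.8999938964
[... 942 characters left out ...]
], [254.89999389648438, 178.6999969482422], [253.60000610351562, 192.3000030517578]]
mark_s area 173.3125 cen 291.1 164.1 box [[284.1000061035156, 173.8000030517578], [288.20001220703125, 144.39999389648438], [301.3999938964844, 146.1999969482422], [297.29998779296875, 175.60000610351562]]
mark_s area 22.0625 cen 302.0 146.2 box [[299.3999938964844, 143.89999389648438], [304.3999938964844, 143.89999389648438], [304.3999938964844, 148.60000610351562], [299.3999938964844, 148.60000610351562]]
mark_s area 48.0625 cen 298.4 136.9 box [[288.3999938964844, 134.60000610351562], [304.3999938964844, 134.60000610351562], [304.3999938964844, 140.89999389648438], [288.3999938964844, 140.89999389648438]]
```

View pics/masks.png

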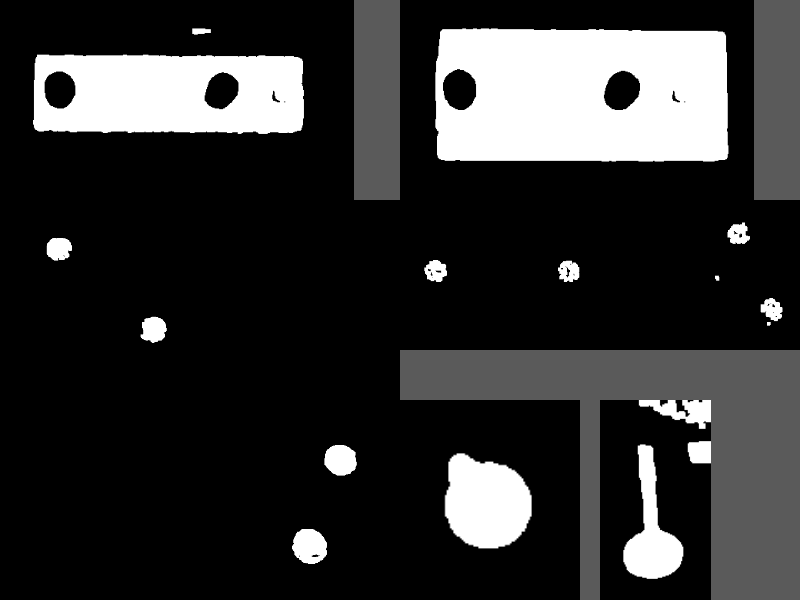

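Run:
```python
from h import *
B=np.array([onz("top",p,.068) for p in[(295.4,222.5),(295.5,197.2),(383.2,197.7),(383.1,223.0)]]);print("board",B.round(4),B.mean(0), [np.linalg.norm(B[i]-B[i-1]).round(4) for i in range(4)])
B=np.array([onz("top",p,.05) for p in[(296,231.6),(296.2,188.8),(391.3,189.2),(391.1,232.1)]]);print("riser",B.round(4),B.mean(0),[np.linalg.norm(B[i]-B[i-1]).round(4) for i in range(4)])
for n,a,b,z in[("p3",(303.8,207.9),(306,191.5),.116),("p0",(357.1,208.),(348.7,227.8),.116),("c",(424.9,193.1),(432.8,286.6),.06),("d",(438.4,223.3),(418.9,325.4),.06)]:
    print(n,tri(a,b),onz("top",a,z),onz("side",b,z))
# marker
tt=(243.6,179.6); ts=(289.6,145.5)
print("mark",tri(tt,ts),onz("top",tt,.11),onz("side",ts,.11)); print("foot",onz("top",(248,186),.005),onz("side",(292,169.5),.005))
for p in [(0.58,0,.091)]: pass
```

```text
board [[ 0.4799  0.1073]
 [ 0.5685  0.1055]
 [ 0.5595 -0.2001]
 [ 0.4709 -0.1955]] [ 0.5196971  -0.04568858] [np.float64(0.303), np.float64(0.0886), np.float64(0.3058), np.float64(0.0888)]
riser [[ 0.4502  0.1065]
 [ 0.6016  0.1033]
 [ 0.5924 -0.2331]
 [ 0.4404 -0.2246]] [ 0.5211504  -0.06198834] [np.float64(0.3312), np.float64(0.1515), np.float64(0.3365), np.float64(0.1522)]
p3 (array([0.52419551, 0.07593202, 0.11337746]), np.float64(0.0020424455718307897)) [0.5229299  0.07642262] [0.52341896 0.07336677]
p0 (array([ 0.51978249, -0.10400818,  0.11104683]), np.float64(0.0017417555940083776)) [ 0.51834578 -0.1030045 ] [ 0.51737983 -0.10725431]
c (array([ 0.57421707, -0.3494831 ,  0.057502  ]), np.float64(0.00017138858073012918)) [ 0.57383824 -0.34893214] [ 0.57247788 -0.35001284]
d (array([ 0.46636642, -0.38987543,  0.05732729]), np.float64(0.00014565924187130252)) [ 0.46612843 -0.38920255] [ 0.46487477 -0.3903225 ]
mark (array([0.62609308, 0.27860638, 0.11408803]), np.float64(0.0018743820154726682)) [0.62616156 0.27969996] [0.63017217 0.28260368]
foot [0.62471228 0.27957595] [0.63170466 0.28100774]
```

Run:
```python
from h import *
for n,a,z in[("tallcap",(320.3,159.7),.14),("tallbase",(318.5,170),.0),("yelcap",(355,163.5),.11),("yelbase",(352,172),0),("pink1",(411.5,214),.06),("pink2",(459.5,212),.06),("tub",(252,250),.06)]: print(n,onz("top",a,z).round(3))
for n,p in [("tallcap",(360.,171.5))]: print(onz("side",p,.14))
```

```text
tallcap [0.682 0.017]
tallbase [0.68  0.022]
yelcap [ 0.674 -0.102]
yelbase [ 0.669 -0.101]
pink1 [ 0.501 -0.297]
pink2 [ 0.504 -0.466]
tub [0.39  0.258]
[0.68176775 0.01139065]
```

Call:
move_arm(rows=[{"delta_pos": [2.5, 2.2, -0.5], "delta_rot": [0, 0, 6], "hand": 8.7}, {"delta_pos": [3.1, 2.7, -1], "delta_rot": [0, 0, 7], "hand": 8.7}, {"delta_pos": [3.1, 2.7, -1], "delta_rot": [0, 0, 7], "hand": 8.7}, {"delta_pos": [3.1, 2.7, -1], "delta_rot": [0, 0, 7], "hand": 8.7}, {"delta_pos": [3.1, 2.7, -1], "delta_rot": [0, 0, 7], "hand": 8.7}, {"delta_pos": [3.1, 2.7, -1], "delta_rot": [0, 0, 7], "hand": 8.7}, {"delta_pos": [3.1, 2.7, -1], "delta_rot": [0, 0, 7], "hand": 8.7}, {"delta_pos": [3.1, 2.7, -1], "delta_rot": [0, 0, 7], "hand": 8.7}, {"delta_pos": [3.1, 2.7, -1], "delta_rot": [0, 0, 7], "hand": 8.7}, {"delta_pos": [2.5, 2.6, -0.5], "delta_rot": [0, 0, 5], "hand": 8.7}], force=15)

```text
t: 1.1
eef_pos: [0.5721, -0.3515, 0.157]
ee_rot: [3.14, 0.001, -1.55]
force: [0.8, -0.5, 0.0]
width: 0.0871
```

Call:
move_arm(rows=[{"delta_pos": [0.2, 0.2, -1.5], "delta_rot": [0, 0, 0], "hand": 7}, {"delta_pos": [0, 0, -2], "delta_rot": [0, 0, 0], "hand": 7}, {"delta_pos": [0, 0, -2], "delta_rot": [0, 0, 0], "hand": 7}, {"delta_pos": [0, 0, -2], "delta_rot": [0, 0, 0], "hand": 7}, {"delta_pos": [0, 0, -2], "delta_rot": [0, 0, 0], "hand": 7}, {"delta_pos": [0, 0, -1.4], "delta_rot": [0, 0, 0], "hand": 7}, {"delta_pos": [0, 0, -0.5], "delta_rot": [0, 0, 0], "hand": 7}, {"delta_pos": [0, 0, 0], "delta_rot": [0, 0, 0], "hand": 7}, {"delta_pos": [0, 0, 0], "delta_rot": [0, 0, 0], "hand": 7}, {"delta_pos": [0, 0, 0], "delta_rot": [0, 0, 0], "hand": 7}])

```text
t: 2.1
eef_pos: [0.5739, -0.3515, 0.0457]
ee_rot: [-3.14, -0.001, -1.555]
force: [0.7, 0.6, 0.2]
width: 0.07
```

Run:
```python
from h import *
for n,(x0,y0,x1,y1) in(("side",(370,230,510,370)),("top",(390,170,480,240))):
    a=grab_frame(n); cv2.imwrite(f"pics/{n}1.png",cv2.resize(a[y0:y1,x0:x1],None,fx=4,fy=4,interpolation=cv2.INTER_CUBIC))
s=get_state();print(s["eef_pos"],s["ee_rot"],s["force"])
```

```text
[ 0.57371292 -0.35135511  0.04552937] [-3.14016046e+00 -4.77641791e-04 -1.55541342e+00] [0.12219788 0.28261902 0.27068667]
```

View pics/side1.png

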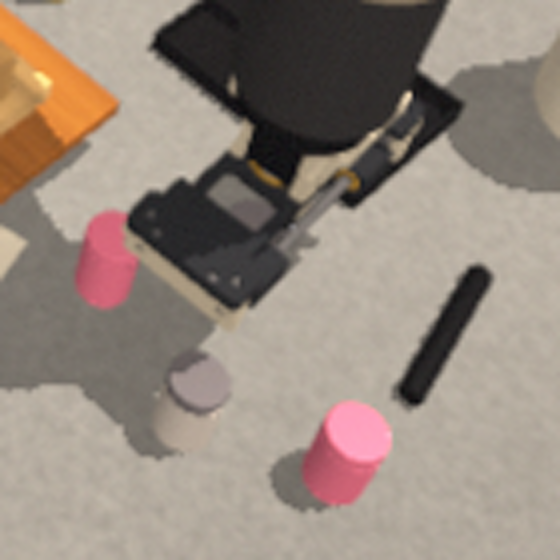

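View pics/top1.png

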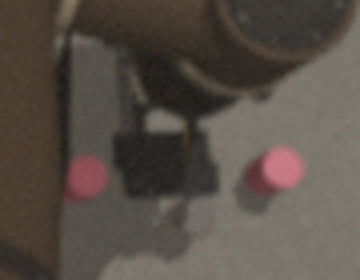

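Gripper is over pot c (hidden beneath it) and clear of the pinks. I'll nudge it, close, and lift.

Call:
move_arm(rows=[{"delta_pos": [0, 0.2, -0.2], "delta_rot": [0, 0, 0.5], "hand": 6}, {"delta_pos": [0, 0, 0], "delta_rot": [0, 0, 0], "hand": 5}, {"delta_pos": [0, 0, 0], "delta_rot": [0, 0, 0], "hand": 4}, {"delta_pos": [0, 0, 0], "delta_rot": [0, 0, 0], "hand": 3}, {"delta_pos": [0, 0, 0], "delta_rot": [0, 0, 0], "hand": 3}, {"delta_pos": [0, 0, 0], "delta_rot": [0, 0, 0], "hand": 3}, {"delta_pos": [0, 0, 0], "delta_rot": [0, 0, 0], "hand": 3}, {"delta_pos": [0, 0, 0], "delta_rot": [0, 0, 0], "hand": 3}, {"delta_pos": [0, 0, 0], "delta_rot": [0, 0, 0], "hand": 3}, {"delta_pos": [0, 0, 0], "delta_rot": [0, 0, 0], "hand": 3}])

```text
t: 3.2
eef_pos: [0.5734, -0.3492, 0.0426]
ee_rot: [-3.141, -0.0, -1.547]
force: [-0.4, -0.2, 1.4]
width: 0.036
```

```bash
python3 -c "
from station import *
s=get_state();print(s['eef_pos'],s['ee_rot'],s['force'],s['width'])"
```

```text
[ 0.57339754 -0.34924897  0.04263604] [-3.14134416e+00 -1.36224064e-04 -1.54662990e+00] [-0.410044   -0.20385651  1.43664018] 0.035958327243171155
```

Call:
move_arm(rows=[{"delta_pos": [0, 0, 1], "delta_rot": [0, 0, 0], "hand": 3}, {"delta_pos": [0, 0, 3], "delta_rot": [0, 0, 0], "hand": 3}, {"delta_pos": [0, 0, 4], "delta_rot": [0, 0, 0], "hand": 3}, {"delta_pos": [-0.2, 2, 4], "delta_rot": [0, 0, 0], "hand": 3}, {"delta_pos": [-0.5, 4, 1], "delta_rot": [0, 0, 0], "hand": 3}, {"delta_pos": [-1, 4.2, 0], "delta_rot": [0, 0, 0], "hand": 3}, {"delta_pos": [-1, 4.2, 0], "delta_rot": [0, 0, 0], "hand": 3}, {"delta_pos": [-1, 4.2, 0], "delta_rot": [0, 0, 0], "hand": 3}, {"delta_pos": [-0.5, 4.2, 0], "delta_rot": [0, 0, 0], "hand": 3}, {"delta_pos": [-0.5, 4.2, 0], "delta_rot": [0, 0, 0], "hand": 3}])

```text
t: 4.2
eef_pos: [0.5254, -0.0778, 0.1734]
ee_rot: [-3.141, 0.0, -1.547]
force: [1.5, 0.2, -0.8]
width: 0.0355
```

Call:
move_arm(rows=[{"delta_pos": [-0.2, 4, 0], "delta_rot": [0, 0, 0], "hand": 3}, {"delta_pos": [-0.3, 3.5, -1], "delta_rot": [0, 0, 0], "hand": 3}, {"delta_pos": [0, 2.1, -2], "delta_rot": [0, 0, 0], "hand": 3}, {"delta_pos": [0, 0, -1.5], "delta_rot": [0, 0, 0], "hand": 3}, {"delta_pos": [0, 0, 0], "delta_rot": [0, 0, 0], "hand": 3}, {"delta_pos": [0, 0, 0], "delta_rot": [0, 0, 0], "hand": 3}, {"delta_pos": [0, 0, 0], "delta_rot": [0, 0, 0], "hand": 3}, {"delta_pos": [0, 0, 0], "delta_rot": [0, 0, 0], "hand": 3}, {"delta_pos": [0, 0, 0], "delta_rot": [0, 0, 0], "hand": 3}, {"delta_pos": [0, 0, 0], "delta_rot": [0, 0, 0], "hand": 3}])

```text
t: 5.2
eef_pos: [0.5214, 0.0166, 0.1279]
ee_rot: [-3.141, 0.0, -1.547]
force: [-0.2, -0.3, -0.6]
width: 0.0355
```

Run:
```python
from h import *
for n,(x0,y0,x1,y1) in(("side",(260,150,420,290)),("top",(280,170,400,250))):
    a=grab_frame(n); cv2.imwrite(f"pics/{n}2f.png",a);cv2.imwrite(f"pics/{n}2.png",cv2.resize(a[y0:y1,x0:x1],None,fx=4,fy=4,interpolation=cv2.INTER_CUBIC))
s=get_state();print(s["eef_pos"],s["ee_rot"],s["force"])
```

```text
[0.52129776 0.01666394 0.1277308 ] [-3.14136504e+00  1.02253136e-04 -1.54701309e+00] [ 0.3333402   0.18689681 -0.48028613]
```

View pics/side2.png

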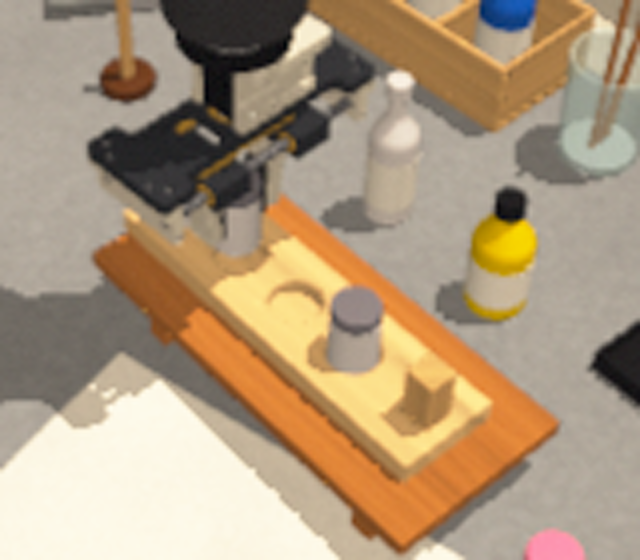

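View pics/top2.png

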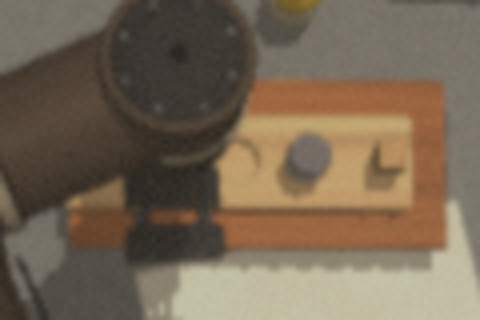

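Call:
move_arm(rows=[{"delta_pos": [0, 0, -0.5], "delta_rot": [0, 0, 0], "hand": 3}, {"delta_pos": [0, 0, -0.4], "delta_rot": [0, 0, 0], "hand": 3}, {"delta_pos": [0, 0, -0.3], "delta_rot": [0, 0, 0], "hand": 3}, {"delta_pos": [0, 0, -0.3], "delta_rot": [0, 0, 0], "hand": 3}, {"delta_pos": [0, 0, -0.2], "delta_rot": [0, 0, 0], "hand": 3}, {"delta_pos": [0, 0, -0.2], "delta_rot": [0, 0, 0], "hand": 3}, {"delta_pos": [0, 0, -0.1], "delta_rot": [0, 0, 0], "hand": 3}, {"delta_pos": [0, 0, 0], "delta_rot": [0, 0, 0], "hand": 3}, {"delta_pos": [0, 0, 0], "delta_rot": [0, 0, 0], "hand": 3}, {"delta_pos": [0, 0, 0], "delta_rot": [0, 0, 0], "hand": 3}])

```text
t: 6.3
eef_pos: [0.5218, 0.0168, 0.1094]
ee_rot: [-3.14, -0.0, -1.546]
force: [-4.8, -1.2, 16.3]
width: 0.0357
```

Rim contact: the force on the tool points mainly −x and slightly −y, so the pocket lies that way. I'll back off, shift, and retry.

Call:
move_arm(rows=[{"delta_pos": [0, 0, 0.3], "delta_rot": [0, 0, 0], "hand": 3}, {"delta_pos": [-0.15, -0.04, 0], "delta_rot": [0, 0, 0], "hand": 3}, {"delta_pos": [0, 0, 0], "delta_rot": [0, 0, 0], "hand": 3}, {"delta_pos": [0, 0, -0.1], "delta_rot": [0, 0, 0], "hand": 3}, {"delta_pos": [0, 0, -0.1], "delta_rot": [0, 0, 0], "hand": 3}, {"delta_pos": [0, 0, -0.1], "delta_rot": [0, 0, 0], "hand": 3}, {"delta_pos": [0, 0, -0.1], "delta_rot": [0, 0, 0], "hand": 3}, {"delta_pos": [0, 0, -0.1], "delta_rot": [0, 0, 0], "hand": 3}, {"delta_pos": [0, 0, 0], "delta_rot": [0, 0, 0], "hand": 3}, {"delta_pos": [0, 0, 0], "delta_rot": [0, 0, 0], "hand": 3}])

```text
t: 7.3
eef_pos: [0.5211, 0.0165, 0.1081]
ee_rot: [-3.139, -0.0, -1.545]
force: [-6.2, 0.4, 24.3]
width: 0.0368
```

Call:
move_arm(rows=[{"delta_pos": [0, 0, 0.8], "delta_rot": [0, 0, 0], "hand": 3}, {"delta_pos": [0, 0, 0.6], "delta_rot": [0, 0, 0], "hand": 3}, {"delta_pos": [0, 0, 0.6], "delta_rot": [0, 0, 0], "hand": 3}, {"delta_pos": [0, 0, 0], "delta_rot": [0, 0, 0], "hand": 3}, {"delta_pos": [0, 0, 0], "delta_rot": [0, 0, 0], "hand": 3}, {"delta_pos": [0, 0, 0], "delta_rot": [0, 0, 0], "hand": 3}, {"delta_pos": [0, 0, 0], "delta_rot": [0, 0, 0], "hand": 3}, {"delta_pos": [0, 0, 0], "delta_rot": [0, 0, 0], "hand": 3}, {"delta_pos": [0, 0, 0], "delta_rot": [0, 0, 0], "hand": 3}, {"delta_pos": [0, 0, 0], "delta_rot": [0, 0, 0], "hand": 3}])

```text
t: 8.3
eef_pos: [0.5197, 0.0164, 0.1255]
ee_rot: [3.142, -0.0, -1.547]
force: [0.6, -0.0, -0.4]
width: 0.0357
```

Run:
```python
from h import *
for n,(x0,y0,x1,y1) in(("side",(290,170,370,240)),("top",(290,180,400,240))):
    a=grab_frame(n); cv2.imwrite(f"pics/{n}3f.png",a);cv2.imwrite(f"pics/{n}3.png",cv2.resize(a[y0:y1,x0:x1],None,fx=7,fy=7,interpolation=cv2.INTER_CUBIC))
s=get_state();print(s["eef_pos"],s["ee_rot"],s["force"])
```

```text
[0.5197121  0.01638803 0.12551711] [ 3.14151076e+00 -2.57320874e-05 -1.54671398e+00] [ 0.26803237 -0.14081171 -0.92275718]
```

View pics/side3.png

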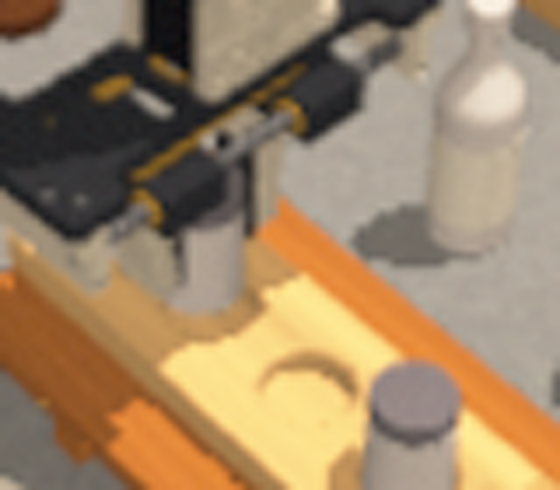

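View pics/top3.png

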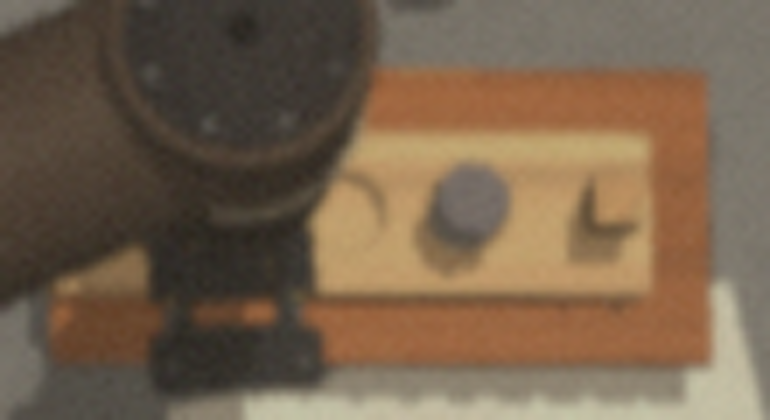

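Run:
```python
from h import *
print(onz("top",(321.7,210.3),.068),onz("top",(339,210.3),.068))
for n in("p0",):
    for q in((.5185,-.1035,.116),(.5197,-.104,.116)): print(proj("top",np.array(q)),proj("side",np.array(q)))
c=np.array([.5197,.0164,.0826]);print("held base ctr",proj("side",c),"front",proj("side",c-.018*np.array([.663,.748,0])))
l=np.array([-.748,.663,0])*.018
print("LR",proj("side",c+l),proj("side",c-l))
t=cv2.imread("pics/top0.png")[195:226,290:385]; cv2.imwrite("pics/z.png",cv2.resize(t,None,fx=8,fy=8,interpolation=cv2.INTER_CUBIC))
s=cv2.imread("pics/side0.png")[185:245,295:365]; cv2.imwrite("pics/zs.png",cv2.resize(s,None,fx=9,fy=9,interpolation=cv2.INTER_CUBIC))
```

```text
[0.52024223 0.01552063] [ 0.51881989 -0.04447938]
[357.24509159 207.95128038] [347.99386249 226.78167541]
[357.37943398 207.59553554] [348.44868349 226.65724049]
held base ctr [318.20929193 210.64017999] front [318.23937974 215.2586746 ]
LR [311.96150437 210.68599068] [324.45781672 210.59436389]
```

View pics/z.png

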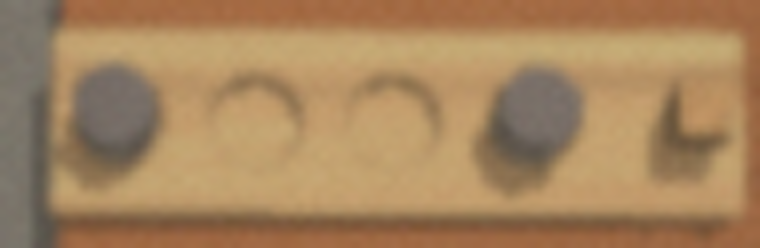

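View pics/zs.png

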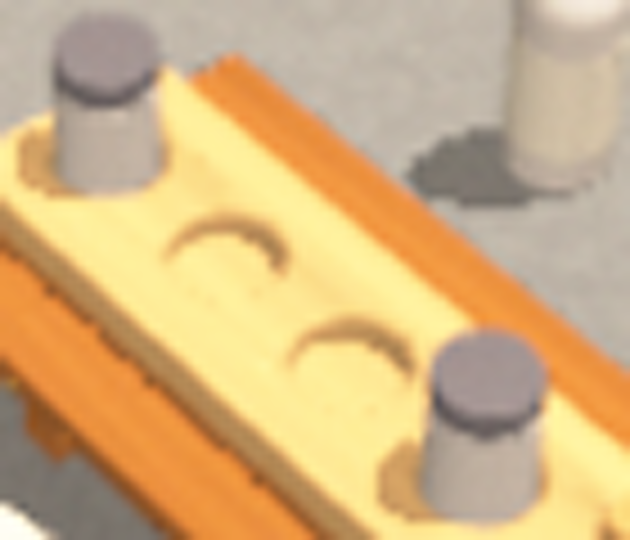

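Run:
```python
from h import *
th=np.linspace(0,2*np.pi,181)
for c,n in(((.5215,.0162),"p2"),((.5195,.0162),"p2"),((.5198,-.0438),"p1"),((.5178,-.0438),"p1")):
  for cam in("top","side"):
    P=np.array([proj(cam,np.array([c[0]+.0195*np.cos(a),c[1]+.0195*np.sin(a),.068])) for a in th])
    x0,y0,f=(290,195,8) if cam=="top" else (295,185,9)
    Q=(P-[x0,y0]+.5)*f-.5
    print(n,c,cam,"u",Q[:,0].min().round(),Q[:,0].max().round(),"v",Q[:,1].min().round(),Q[:,1].max().round())
# seated pots: lid ellipse predictions in zoom coords
for c,n in(((.5233,.0762),"p3"),((.5187,-.1037),"p0")):
  for cam in("top","side"):
    P=np.array([proj(cam,np.array([c[0]+.018*np.cos(a),c[1]+.018*np.sin(a),.116])) for a in th])
    x0,y0,f=(290,195,8) if cam=="top" else (295,185,9)
    Q=(P-[x0,y0]+.5)*f-.5
    print(n,c,cam,"u",Q[:,0].min().round(),Q[:,0].max().round(),"v",Q[:,1].min().round(),Q[:,1].max().round())
```

```text
p2 (0.5215, 0.0162) top u 210.0 300.0 v 79.0 168.0
p2 (0.5215, 0.0162) side u 157.0 278.0 v 219.0 308.0
p2 (0.5195, 0.0162) top u 211.0 301.0 v 83.0 172.0
p2 (0.5195, 0.0162) side u 153.0 273.0 v 222.0 311.0
p1 (0.5198, -0.0438) top u 349.0 439.0 v 79.0 168.0
p1 (0.5198, -0.0438) side u 279.0 404.0 v 324.0 418.0
p1 (0.5178, -0.0438) top u 349.0 439.0 v 84.0 173.0
p1 (0.5178, -0.0438) side u 274.0 399.0 v 327.0 421.0
p3 (0.5233, 0.0762) top u 72.0 157.0 v 64.0 148.0
p3 (0.5233, 0.0762) side u 41.0 153.0 v 20.0 97.0
p0 (0.5187, -0.1037) top u 499.0 585.0 v 64.0 149.0
p0 (0.5187, -0.1037) side u 421.0 543.0 v 334.0 427.0
```

Side view comparison puts the pockets about 3–4 mm further in +x than where I hold the pot. The pot also seems to have slid up a few mm in the grip. I'll shift +x and retry gently.

Call:
move_arm(rows=[{"delta_pos": [0.38, -0.03, -0.5], "delta_rot": [0, 0, 0], "hand": 3}, {"delta_pos": [0, 0, -0.5], "delta_rot": [0, 0, 0], "hand": 3}, {"delta_pos": [0, 0, -0.5], "delta_rot": [0, 0, 0], "hand": 3}, {"delta_pos": [0, 0, -0.2], "delta_rot": [0, 0, 0], "hand": 3}, {"delta_pos": [0, 0, -0.1], "delta_rot": [0, 0, 0], "hand": 3}, {"delta_pos": [0, 0, -0.1], "delta_rot": [0, 0, 0], "hand": 3}, {"delta_pos": [0, 0, -0.1], "delta_rot": [0, 0, 0], "hand": 3}, {"delta_pos": [0, 0, 0], "delta_rot": [0, 0, 0], "hand": 3}, {"delta_pos": [0, 0, 0], "delta_rot": [0, 0, 0], "hand": 3}, {"delta_pos": [0, 0, 0], "delta_rot": [0, 0, 0], "hand": 3}])

```text
t: 9.4
eef_pos: [0.5237, 0.0162, 0.1056]
ee_rot: [-3.141, 0.0, -1.547]
force: [1.7, 1.0, -1.1]
width: 0.0353
```

```bash
python3 -c "
from station import *
s=get_state();print(s['eef_pos'],s['ee_rot'],s['force'],s['moment'],s['width'])"
```

```text
[0.52366016 0.01619554 0.1056046 ] [-3.14129736e+00  1.76025187e-04 -1.54669828e+00] [ 1.66957141  1.04098304 -1.06786368] [ 0.51488666 -0.81720149  0.02644386] 0.03534445253992952
```

No vertical force now, and it's lower than before. I'll continue down.

Call:
move_arm(rows=[{"delta_pos": [0, 0, -0.1], "delta_rot": [0, 0, 0], "hand": 3}, {"delta_pos": [0, 0, -0.1], "delta_rot": [0, 0, 0], "hand": 3}, {"delta_pos": [0, 0, -0.1], "delta_rot": [0, 0, 0], "hand": 3}, {"delta_pos": [0, 0, -0.1], "delta_rot": [0, 0, 0], "hand": 3}, {"delta_pos": [0, 0, -0.1], "delta_rot": [0, 0, 0], "hand": 3}, {"delta_pos": [0, 0, -0.1], "delta_rot": [0, 0, 0], "hand": 3}, {"delta_pos": [0, 0, 0], "delta_rot": [0, 0, 0], "hand": 3}, {"delta_pos": [0, 0, 0], "delta_rot": [0, 0, 0], "hand": 3}, {"delta_pos": [0, 0, 0], "delta_rot": [0, 0, 0], "hand": 3}, {"delta_pos": [0, 0, 0], "delta_rot": [0, 0, 0], "hand": 3}])

```text
t: 10.4
eef_pos: [0.5234, 0.0161, 0.0995]
ee_rot: [3.141, -0.0, -1.547]
force: [3.1, 1.0, -0.9]
width: 0.0357
```

```bash
python3 -c "
from station import *
s=get_state();print(s['eef_pos'],s['ee_rot'],s['force'],s['moment'],s['width'])"
```

```text
[0.52339612 0.01606046 0.09949146] [ 3.14131643e+00 -3.27039323e-05 -1.54678970e+00] [ 3.11030908  0.97395518 -0.86432231] [ 0.53044694 -1.04396803  0.02464474] 0.03569534042356604
```

Call:
move_arm(rows=[{"delta_pos": [0.07, 0, 0], "delta_rot": [0, 0, 0], "hand": 3}, {"delta_pos": [0, 0, -0.1], "delta_rot": [0, 0, 0], "hand": 3}, {"delta_pos": [0, 0, -0.1], "delta_rot": [0, 0, 0], "hand": 3}, {"delta_pos": [0, 0, -0.1], "delta_rot": [0, 0, 0], "hand": 3}, {"delta_pos": [0, 0, 0], "delta_rot": [0, 0, 0], "hand": 3}, {"delta_pos": [0, 0, 0], "delta_rot": [0, 0, 0], "hand": 3}, {"delta_pos": [0, 0, 0], "delta_rot": [0, 0, 0], "hand": 3}, {"delta_pos": [0, 0, 0], "delta_rot": [0, 0, 0], "hand": 3}, {"delta_pos": [0, 0, 0], "delta_rot": [0, 0, 0], "hand": 3}, {"delta_pos": [0, 0, 0], "delta_rot": [0, 0, 0], "hand": 3}])

```text
t: 11.4
eef_pos: [0.5235, 0.0158, 0.0974]
ee_rot: [3.141, -0.001, -1.547]
force: [-4.6, 1.1, 13.7]
width: 0.0354
```

On the floor. Release and lift.

Call:
move_arm(rows=[{"delta_pos": [0, 0, 0.05], "delta_rot": [0, 0, 0], "hand": 3.6}, {"delta_pos": [0, 0, 0.05], "delta_rot": [0, 0, 0], "hand": 4}, {"delta_pos": [0, 0, 0], "delta_rot": [0, 0, 0], "hand": 5}, {"delta_pos": [0, 0, 0], "delta_rot": [0, 0, 0], "hand": 6}, {"delta_pos": [0, 0, 0], "delta_rot": [0, 0, 0], "hand": 6.5}, {"delta_pos": [0, 0, 1], "delta_rot": [0, 0, 0], "hand": 6.5}, {"delta_pos": [0, 0, 3], "delta_rot": [0, 0, 0], "hand": 6.5}, {"delta_pos": [0, 0, 4], "delta_rot": [0, 0, 0], "hand": 6.5}, {"delta_pos": [-0.3, -2, 1], "delta_rot": [0, 0, 0], "hand": 7}, {"delta_pos": [-0.5, -4, 0], "delta_rot": [0, 0, 0], "hand": 7}])

```text
t: 12.4
eef_pos: [0.5181, -0.0429, 0.1909]
ee_rot: [-3.136, 0.001, -1.543]
force: [0.3, 0.3, -0.2]
width: 0.0696
```

Call:
move_arm(rows=[{"delta_pos": [-0.6, -4.5, 0], "delta_rot": [0, 0, 0], "hand": 7}, {"delta_pos": [-0.6, -4.5, 0], "delta_rot": [0, 0, 0], "hand": 7}, {"delta_pos": [-0.6, -4.5, 0], "delta_rot": [0, 0, 0], "hand": 7}, {"delta_pos": [-0.6, -4.5, 0], "delta_rot": [0, 0, 0], "hand": 7}, {"delta_pos": [-0.6, -4.5, 0], "delta_rot": [0, 0, 0], "hand": 7}, {"delta_pos": [-0.6, -4.5, 0], "delta_rot": [0, 0, 0], "hand": 7}, {"delta_pos": [-0.6, -4.5, 0], "delta_rot": [0, 0, 0], "hand": 7}, {"delta_pos": [-0.6, -3.3, -2], "delta_rot": [0, 0, 0], "hand": 7}, {"delta_pos": [0, 0, -2], "delta_rot": [0, 0, 0], "hand": 7}, {"delta_pos": [0, 0, 0], "delta_rot": [0, 0, 0], "hand": 7}])

```text
t: 13.4
eef_pos: [0.4661, -0.3921, 0.1451]
ee_rot: [3.137, 0.003, -1.549]
force: [-0.6, 0.3, -0.1]
width: 0.0704
```

Run:
```python
from h import *
for n,(x0,y0,x1,y1) in(("side",(270,160,430,290)),("top",(285,175,465,255))):
    a=grab_frame(n); cv2.imwrite(f"pics/{n}4f.png",a);cv2.imwrite(f"pics/{n}4.png",cv2.resize(a[y0:y1,x0:x1],None,fx=4,fy=4,interpolation=cv2.INTER_CUBIC))
s=get_state();print(s["eef_pos"],s["ee_rot"],s["force"])
```

```text
[ 0.46815648 -0.39186528  0.14810671] [ 3.14089709e+00 -9.29687459e-06 -1.54656291e+00] [ 0.96974035 -0.5841595   0.5362448 ]
```

View pics/side4.png

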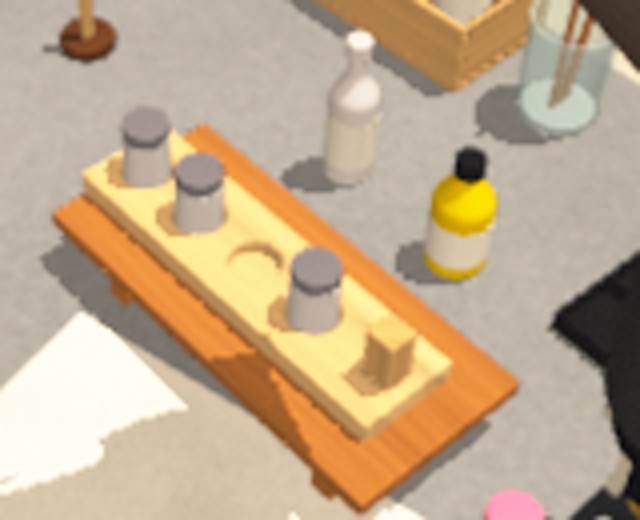

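View pics/top4.png

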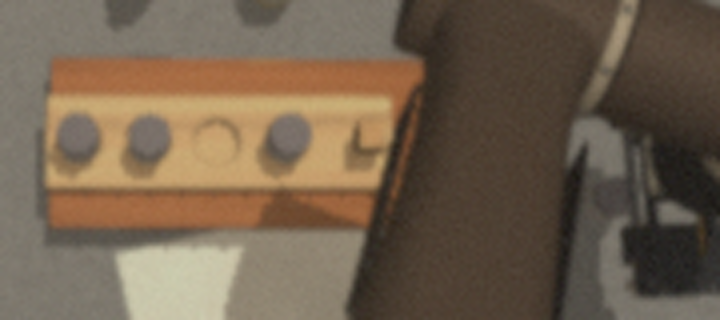

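Pot c is seated in pocket 2 and level with its neighbours; pocket 1 is open. I'll re-measure the lids to calibrate pocket 1 against the known place position.

```bash
cat >> h.py <<'E'
def lids(img,box,hmax,vmax,amin=20):
    t4=cv2.resize(img,None,fx=4,fy=4,interpolation=cv2.INTER_CUBIC)
    h=cv2.cvtColor(cv2.GaussianBlur(t4,(9,9),0),cv2.COLOR_BGR2HSV)
    m=((h[...,1]<60)&(h[...,2]>90)&(h[...,0]<hmax)&(h[...,2]<vmax)).astype(np.uint8)*255
    k=np.zeros_like(m);x0,y0,x1,y1=[4*v for v in box];k[y0:y1,x0:x1]=m[y0:y1,x0:x1]
    k=cv2.morphologyEx(cv2.morphologyEx(k,cv2.MORPH_CLOSE,np.ones((7,7))),cv2.MORPH_OPEN,np.ones((7,7)))
    cs,_=cv2.findContours(k,cv2.RETR_EXTERNAL,cv2.CHAIN_APPROX_NONE);o=[]
    for c in cs:
        if cv2.contourArea(c)>amin*16:
            (u,v),_=cv2.minEnclosingCircle(c);M=cv2.moments(c)
            o.append(((M['m10']/M['m00']-1.5)/4,(M['m01']/M['m00']-1.5)/4,cv2.contourArea(c)/16))
    return sorted(o)
E
python3 - <<'E'
from h import *
for i in("0","4f"):
  for n,hm,vm,box in(("top",15,200,(290,190,368,225)),("side",13,172,(280,170,365,250))):
    for l in lids(cv2.imread(f"pics/{n}{i}.png"),box,hm,vm): print(i,n,np.round(l,1),onz(n,l[:2],.116).round(4))
E
```

```text
0 top [303.8 208.1  61.2] [0.5224 0.0764]
0 top [357.1 208.3  59.8] [ 0.5172 -0.1029]
0 side [306.1 191.6  92.5] [0.5234 0.0729]
0 side [348.5 227.9 103.8] [ 0.5169 -0.107 ]
4f top [304.  208.7  67.8] [0.5202 0.0757]
4f top [321.9 208.9  65.2] [0.518  0.0155]
4f top [356.8 208.7  66.8] [ 0.5162 -0.1019]
4f side [305.8 191.9  92.8] [0.522  0.0724]
4f side [319.2 203.8  89.1] [0.5185 0.0107]
4f side [348.5 228.  103. ] [ 0.5163 -0.1074]
```

Call:
move_arm(rows=[{"delta_pos": [-0.2, 0.24, -1.5], "delta_rot": [0, 0, 0], "hand": 7}, {"delta_pos": [0, 0, -2.5], "delta_rot": [0, 0, 0], "hand": 7}, {"delta_pos": [0, 0, -3], "delta_rot": [0, 0, 0], "hand": 7}, {"delta_pos": [0, 0, -2], "delta_rot": [0, 0, 0], "hand": 7}, {"delta_pos": [0, 0, -1], "delta_rot": [0, 0, 0], "hand": 7}, {"delta_pos": [0, 0, -0.5], "delta_rot": [0, 0, 0], "hand": 7}, {"delta_pos": [0, 0, 0], "delta_rot": [0, 0, 0], "hand": 7}, {"delta_pos": [0, 0, 0], "delta_rot": [0, 0, 0], "hand": 7}, {"delta_pos": [0, 0, 0], "delta_rot": [0, 0, 0], "hand": 7}, {"delta_pos": [0, 0, 0], "delta_rot": [0, 0, 0], "hand": 7}], force=30)

```text
t: 14.5
eef_pos: [0.4667, -0.3897, 0.0434]
ee_rot: [-3.14, -0.001, -1.547]
force: [-0.4, -0.4, -1.0]
width: 0.0702
```

```bash
python3 -c "
from station import *
s=get_state();print(s['eef_pos'],s['ee_rot'],s['force'],s['moment'],s['width'])"
```

```text
[ 0.46665004 -0.38971872  0.04343543] [-3.14034190e+00 -6.18783399e-04 -1.54667689e+00] [-0.36679682 -0.39824602 -0.96168361] [0.04029359 0.12138019 0.01320409] 0.07021070072286946
```

Call:
move_arm(rows=[{"delta_pos": [0, 0, 0], "delta_rot": [0, 0, 0], "hand": 6}, {"delta_pos": [0, 0, 0], "delta_rot": [0, 0, 0], "hand": 5}, {"delta_pos": [0, 0, 0], "delta_rot": [0, 0, 0], "hand": 4}, {"delta_pos": [0, 0, 0], "delta_rot": [0, 0, 0], "hand": 3}, {"delta_pos": [0, 0, 0], "delta_rot": [0, 0, 0], "hand": 3}, {"delta_pos": [0, 0, 0], "delta_rot": [0, 0, 0], "hand": 3}, {"delta_pos": [0, 0, 0], "delta_rot": [0, 0, 0], "hand": 3}, {"delta_pos": [0, 0, 0], "delta_rot": [0, 0, 0], "hand": 3}, {"delta_pos": [0, 0, 1], "delta_rot": [0, 0, 0], "hand": 3}, {"delta_pos": [0, 0, 2], "delta_rot": [0, 0, 0], "hand": 3}])

```text
t: 15.5
eef_pos: [0.4651, -0.389, 0.0718]
ee_rot: [3.139, 0.002, -1.547]
force: [-0.1, 0.5, -1.5]
width: 0.0355
```

```bash
python3 -c "
from station import *
s=get_state();print(s['eef_pos'],s['ee_rot'],s['force'],s['moment'],s['width'])"
```

```text
[ 0.46509548 -0.38896886  0.07182335] [ 3.13853050e+00  1.59308074e-03 -1.54700375e+00] [-0.1310749   0.48601888 -1.47595307] [-0.01880319  0.07817295 -0.00858768] 0.03550169664069334
```

Call:
move_arm(rows=[{"delta_pos": [0, 0, 4], "delta_rot": [0, 0, 0], "hand": 3}, {"delta_pos": [0, 1, 4], "delta_rot": [0, 0, 0], "hand": 3}, {"delta_pos": [0.4, 3, 3], "delta_rot": [0, 0, 0], "hand": 3}, {"delta_pos": [0.7, 4, 1], "delta_rot": [0, 0, 0], "hand": 3}, {"delta_pos": [0.7, 4.3, 0], "delta_rot": [0, 0, 0], "hand": 3}, {"delta_pos": [0.7, 4.3, 0], "delta_rot": [0, 0, 0], "hand": 3}, {"delta_pos": [0.7, 4.3, 0], "delta_rot": [0, 0, 0], "hand": 3}, {"delta_pos": [0.7, 4.3, 0], "delta_rot": [0, 0, 0], "hand": 3}, {"delta_pos": [0.7, 4.3, 0], "delta_rot": [0, 0, 0], "hand": 3}, {"delta_pos": [0.7, 3.3, 0], "delta_rot": [0, 0, 0], "hand": 3}])

```text
t: 16.5
eef_pos: [0.5192, -0.0593, 0.1936]
ee_rot: [-3.141, 0.0, -1.546]
force: [0.1, 0.0, -0.4]
width: 0.0356
```

Call:
move_arm(rows=[{"delta_pos": [0.2, 1.7, -1], "delta_rot": [0, 0, 0], "hand": 3}, {"delta_pos": [0, 0, -2.5], "delta_rot": [0, 0, 0], "hand": 3}, {"delta_pos": [0, 0, -2], "delta_rot": [0, 0, 0], "hand": 3}, {"delta_pos": [0, 0, -0.5], "delta_rot": [0, 0, 0], "hand": 3}, {"delta_pos": [0, 0, 0], "delta_rot": [0, 0, 0], "hand": 3}, {"delta_pos": [0, 0, 0], "delta_rot": [0, 0, 0], "hand": 3}, {"delta_pos": [0, 0, 0], "delta_rot": [0, 0, 0], "hand": 3}, {"delta_pos": [0, 0, 0], "delta_rot": [0, 0, 0], "hand": 3}, {"delta_pos": [0, 0, 0], "delta_rot": [0, 0, 0], "hand": 3}, {"delta_pos": [0, 0, 0], "delta_rot": [0, 0, 0], "hand": 3}])

```text
t: 17.5
eef_pos: [0.5213, -0.0445, 0.1329]
ee_rot: [-3.141, 0.0, -1.547]
force: [-0.4, -0.4, 0.3]
width: 0.0354
```

```bash
python3 -c "
from station import *
s=get_state();print(s['eef_pos'],s['ee_rot'],s['force'],s['moment'],s['width'])"
```

```text
[ 0.52133197 -0.04452367  0.13285982] [-3.14113169e+00  1.07898240e-04 -1.54679333e+00] [-0.3536428  -0.44314434  0.29375599] [ 0.00678701  0.07927761 -0.04229471] 0.035444837581223125
```

Call:
move_arm(rows=[{"delta_pos": [0.1, 0.03, -0.7], "delta_rot": [0, 0, 0], "hand": 3}, {"delta_pos": [0, 0, -0.7], "delta_rot": [0, 0, 0], "hand": 3}, {"delta_pos": [0, 0, -0.4], "delta_rot": [0, 0, 0], "hand": 3}, {"delta_pos": [0, 0, -0.2], "delta_rot": [0, 0, 0], "hand": 3}, {"delta_pos": [0, 0, -0.1], "delta_rot": [0, 0, 0], "hand": 3}, {"delta_pos": [0, 0, -0.1], "delta_rot": [0, 0, 0], "hand": 3}, {"delta_pos": [0, 0, -0.1], "delta_rot": [0, 0, 0], "hand": 3}, {"delta_pos": [0, 0, -0.1], "delta_rot": [0, 0, 0], "hand": 3}, {"delta_pos": [0, 0, 0], "delta_rot": [0, 0, 0], "hand": 3}, {"delta_pos": [0, 0, 0], "delta_rot": [0, 0, 0], "hand": 3}])

```text
t: 18.5
eef_pos: [0.5223, -0.0442, 0.1087]
ee_rot: [-3.141, 0.0, -1.547]
force: [-0.6, 0.2, -0.7]
width: 0.0354
```

```bash
python3 -c "
from station import *
s=get_state();print(s['eef_pos'],s['ee_rot'],s['force'],s['moment'],s['width'])"
```

```text
[ 0.52228379 -0.04418681  0.10865956] [-3.14142408e+00  5.12733686e-05 -1.54671700e+00] [-0.5918072   0.20145301 -0.68750682] [0.04402498 0.06653306 0.00987345] 0.035371728928555404
```

Below rim height with no force; continue to the floor.

Call:
move_arm(rows=[{"delta_pos": [0, 0, -0.2], "delta_rot": [0, 0, 0], "hand": 3}, {"delta_pos": [0, 0, -0.2], "delta_rot": [0, 0, 0], "hand": 3}, {"delta_pos": [0, 0, -0.2], "delta_rot": [0, 0, 0], "hand": 3}, {"delta_pos": [0, 0, -0.1], "delta_rot": [0, 0, 0], "hand": 3}, {"delta_pos": [0, 0, -0.1], "delta_rot": [0, 0, 0], "hand": 3}, {"delta_pos": [0, 0, -0.1], "delta_rot": [0, 0, 0], "hand": 3}, {"delta_pos": [0, 0, -0.1], "delta_rot": [0, 0, 0], "hand": 3}, {"delta_pos": [0, 0, 0], "delta_rot": [0, 0, 0], "hand": 3}, {"delta_pos": [0, 0, 0], "delta_rot": [0, 0, 0], "hand": 3}, {"delta_pos": [0, 0, 0], "delta_rot": [0, 0, 0], "hand": 3}])

```text
t: 19.5
eef_pos: [0.5222, -0.0442, 0.0985]
ee_rot: [3.142, 0.0, -1.547]
force: [-0.2, 0.6, -1.4]
width: 0.0353
```

```bash
python3 -c "
from station import *
s=get_state();print(s['eef_pos'],s['ee_rot'],s['force'],s['moment'],s['width'])"
```

```text
[ 0.52221806 -0.04418471  0.09853361] [ 3.14156658e+00  3.66313859e-05 -1.54668938e+00] [-0.20371263  0.60747163 -1.42393234] [ 0.19588243 -0.07992447  0.00615675] 0.0352798710068444
```

Call:
move_arm(rows=[{"delta_pos": [0, 0, 0], "delta_rot": [0, 0, 0], "hand": 3.7}, {"delta_pos": [0, 0, 0], "delta_rot": [0, 0, 0], "hand": 4.5}, {"delta_pos": [0, 0, 0], "delta_rot": [0, 0, 0], "hand": 6}, {"delta_pos": [0, 0, 0], "delta_rot": [0, 0, 0], "hand": 6.5}, {"delta_pos": [0, 0, 0], "delta_rot": [0, 0, 0], "hand": 6.5}, {"delta_pos": [0, 0, 1], "delta_rot": [0, 0, 0], "hand": 6.5}, {"delta_pos": [0, 0, 3], "delta_rot": [0, 0, 0], "hand": 6.5}, {"delta_pos": [0, 0, 4], "delta_rot": [0, 0, 0], "hand": 6.5}, {"delta_pos": [0, -2, 3], "delta_rot": [0, 0, 8], "hand": 6}, {"delta_pos": [0, -4, 1], "delta_rot": [0, 0, 8.5], "hand": 5}])

```text
t: 20.5
eef_pos: [0.5243, -0.1022, 0.2231]
ee_rot: [-3.135, -0.002, -1.255]
force: [1.2, -0.6, -0.6]
width: 0.0565
```

Call:
move_arm(rows=[{"delta_pos": [0, -4.5, 0], "delta_rot": [0, 0, 8.5], "hand": 4.2}, {"delta_pos": [0, -4.5, 0], "delta_rot": [0, 0, 8.5], "hand": 4.2}, {"delta_pos": [0, -4.5, 0], "delta_rot": [0, 0, 8.5], "hand": 4.2}, {"delta_pos": [0, -4.5, 0], "delta_rot": [0, 0, 8.5], "hand": 4.2}, {"delta_pos": [0, -4.5, 0], "delta_rot": [0, 0, 8.5], "hand": 4.2}, {"delta_pos": [0, -3.5, 0], "delta_rot": [0, 0, 8.5], "hand": 4.2}, {"delta_pos": [0, 0, 0], "delta_rot": [0, 0, 8.5], "hand": 4.2}, {"delta_pos": [0, 0, 0], "delta_rot": [0, 0, 8.5], "hand": 4.2}, {"delta_pos": [0, 0, 0], "delta_rot": [0, 0, 5.8], "hand": 4.2}, {"delta_pos": [0, 0, 0], "delta_rot": [0, 0, 0], "hand": 4.2}])

```text
t: 21.5
eef_pos: [0.5227, -0.3507, 0.2189]
ee_rot: [3.141, -0.0, -0.015]
force: [-0.0, -0.1, -0.1]
width: 0.0419
```

Run:
```python
from h import *
for n,(x0,y0,x1,y1) in(("side",(270,130,430,280)),("top",(230,165,410,255))):
    a=grab_frame(n); cv2.imwrite(f"pics/{n}5f.png",a);cv2.imwrite(f"pics/{n}5.png",cv2.resize(a[y0:y1,x0:x1],None,fx=4,fy=4,interpolation=cv2.INTER_CUBIC))
s=get_state();print(s["eef_pos"],s["ee_rot"],s["force"],s["q"])
```

```text
[ 0.52279758 -0.35056506  0.21883133] [ 3.14141466e+00 -3.95564173e-04 -1.87559325e-02] [ 0.35512529 -0.20280121  0.34262874] [-2.81017155e-01  3.04091914e-01 -1.37037543e-01  7.67103066e-05
 -1.12923868e+00  1.83302475e+00]
```

View pics/side5.png

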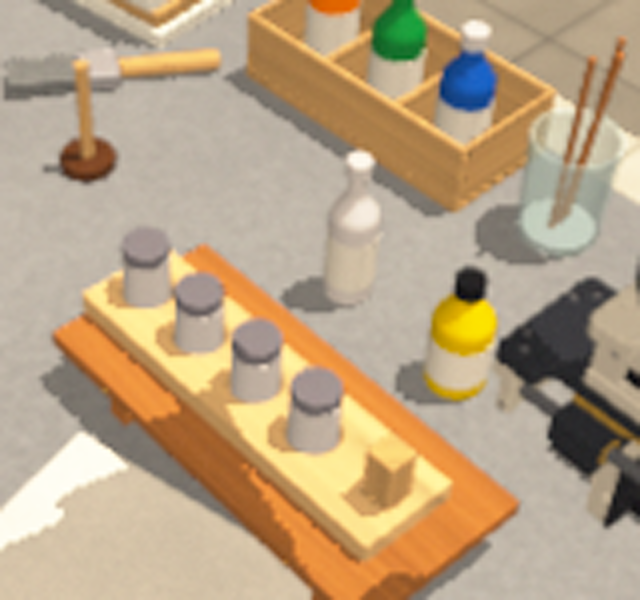

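View pics/top5.png

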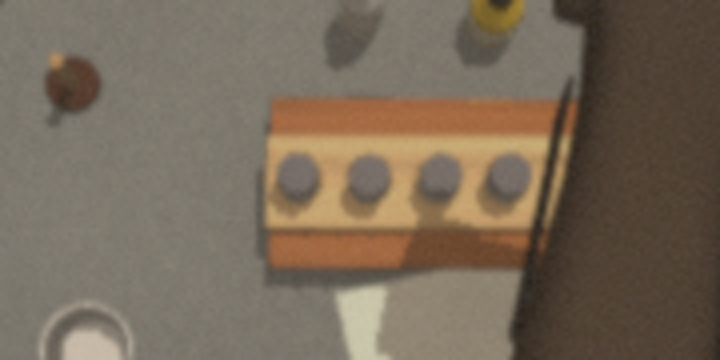

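All four pots stand in their pockets at equal heights, and the decoys and bystanders are untouched. Now I'll measure the board's line and end, and the marker.

Run:
```python
from h import *
for n,hm,vm,box in(("top",15,200,(290,190,365,225)),("side",13,172,(280,170,365,250))):
    L=[l for l in lids(cv2.imread(f"pics/{n}5f.png"),box,hm,vm)]
    P=np.array([onz(n,l[:2],.116) for l in L]);print(n,P.round(4).tolist())
    f=np.polyfit(P[:,1],P[:,0],1);print("slope",f[0])
t=cv2.cvtColor(cv2.imread("pics/top5f.png"),cv2.COLOR_BGR2HSV)[...,1].astype(float)
e=[]
for v in range(200,222,1):
    r=cv2.GaussianBlur(t[v:v+1],(5,1),0)[0,288:303];g=np.diff(r);i=g.argmax();w=np.clip(g[i-1:i+2],0,None);e.append(288+.5+i-1+(w*np.arange(3)).sum()/w.sum())
e=np.array(e);print(e.round(1));u=np.median(e);print("end",u,onz("top",(u,210),.068))
# riser outer edge, rows 226-230 & 190-195
for vv in(190,192,194,226,228,230):
    r=cv2.GaussianBlur(t[vv:vv+1],(5,1),0)[0,288:303];g=np.diff(r);i=g.argmax();print(vv,288.5+i,onz("top",(288.5+i,vv),.05).round(4))
```

```text
top [[0.5204, 0.0758], [0.518, 0.0157], [0.5176, -0.0441], [0.5164, -0.1023]]
slope 0.02126650682675649
side [[0.5222, 0.0727], [0.5184, 0.0106], [0.5175, -0.0494], [0.5164, -0.1075]]
slope 0.03068334871961108
[295.6 295.6 295.6 295.6 295.6 295.6 295.5 295.5 295.4 295.4 295.4 295.4
 295.5 295.5 295.5 295.5 295.5 295.5 295.5 295.5 295.5 295.5]
end 295.5055677286146 [0.52344369 0.10626109]
190 297.5 [0.5972 0.0987]
192 297.5 [0.59   0.0989]
194 297.5 [0.5829 0.099 ]
226 296.5 [0.4697 0.1044]
228 296.5 [0.4627 0.1045]
230 296.5 [0.4557 0.1047]
```

Call:
move_arm(rows=[{"delta_pos": [0, 2, 0], "delta_rot": [0, 0, 2.45], "hand": 4.2}, {"delta_pos": [0, 3.5, 0], "delta_rot": [0, 0, 0], "hand": 4.2}, {"delta_pos": [-0.2, 4, -1], "delta_rot": [0, 0, 0], "hand": 4.2}, {"delta_pos": [-0.15, 4, -1.5], "delta_rot": [0, 0, 0], "hand": 4.2}, {"delta_pos": [0, 3, -1.5], "delta_rot": [0, 0, 0], "hand": 4.2}, {"delta_pos": [0, 1.1, -1.5], "delta_rot": [0, 0, 0], "hand": 4.2}, {"delta_pos": [0, 0, -0.5], "delta_rot": [0, 0, 0], "hand": 4.2}, {"delta_pos": [0, 0, 0], "delta_rot": [0, 0, 0], "hand": 4.2}, {"delta_pos": [0, 0, 0], "delta_rot": [0, 0, 0], "hand": 4.2}, {"delta_pos": [0, 0, 0], "delta_rot": [0, 0, 0], "hand": 4.2}], force=10)

```text
t: 22.6
eef_pos: [0.5197, -0.1753, 0.159]
ee_rot: [3.141, -0.001, 0.026]
force: [-0.2, 0.2, 0.1]
width: 0.042
```

Run:
```python
from h import *
for n,(x0,y0,x1,y1) in(("side",(300,150,430,280)),("top",(330,165,430,245))):
    a=grab_frame(n); cv2.imwrite(f"pics/{n}6f.png",a);cv2.imwrite(f"pics/{n}6.png",cv2.resize(a[y0:y1,x0:x1],None,fx=4.6,fy=4.6,interpolation=cv2.INTER_CUBIC))
s=get_state();print(s["eef_pos"],s["ee_rot"],s["force"],s["q"])
```

```text
[ 0.51954735 -0.17521861  0.15879639] [ 3.14148613e+00 -9.10307470e-04  2.58058613e-02] [-0.02083765  0.27329529 -0.17282661] [ 3.21721030e-02  2.28691111e-01 -3.92775640e-01  1.38241799e-04
 -9.48419969e-01  1.56434950e+00]
```

View pics/side6.png

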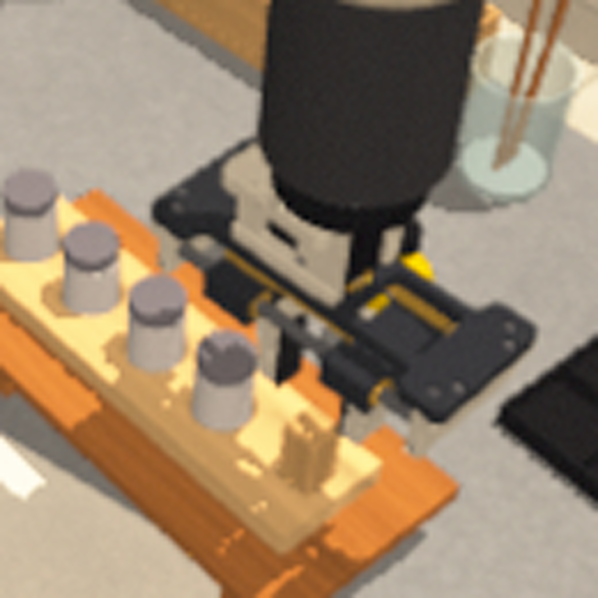

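View pics/top6.png

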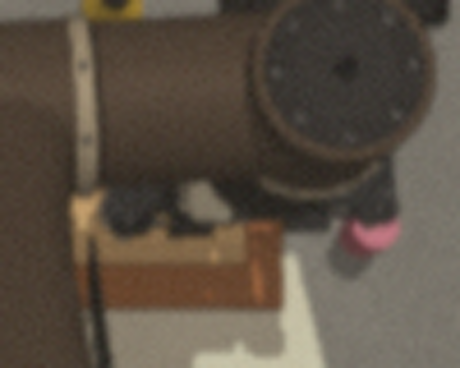

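Run:
```python
from h import *
f=lambda p:(proj("side",np.array(p))-[300,150]+.5)*4.6
print(f((.519,-.1742,.114)),f((.5197,-.1753,.137)))
for p in[(.5236,.0158,.116),(.5222,-.0442,.116),(.5208,-.1042,.116)]: print(f(p))
```

```text
[313.72133918 429.25016574] [319.78300114 403.5190207 ]
[ 91.14287909 241.44118782]
[156.84011154 296.03793864]
[226.76251989 354.14596181]
```

Call:
move_arm(rows=[{"delta_pos": [0, 0.1, -1], "delta_rot": [0, 0, 0], "hand": 4.2}, {"delta_pos": [0, 0, -1], "delta_rot": [0, 0, 0], "hand": 4.2}, {"delta_pos": [0, 0, -1], "delta_rot": [0, 0, 0], "hand": 4.2}, {"delta_pos": [0, 0, -1], "delta_rot": [0, 0, 0], "hand": 4.2}, {"delta_pos": [0, 0, -1], "delta_rot": [0, 0, 0], "hand": 4.2}, {"delta_pos": [0, 0, -0.8], "delta_rot": [0, 0, 0], "hand": 4.2}, {"delta_pos": [0, 0, -0.5], "delta_rot": [0, 0, 0], "hand": 4.2}, {"delta_pos": [0, 0, 0], "delta_rot": [0, 0, 0], "hand": 4.2}, {"delta_pos": [0, 0, 0], "delta_rot": [0, 0, 0], "hand": 4.2}, {"delta_pos": [0, 0, 0], "delta_rot": [0, 0, 0], "hand": 4.2}])

```text
t: 23.7
eef_pos: [0.5197, -0.1736, 0.0957]
ee_rot: [3.141, -0.001, 0.027]
force: [0.0, 0.7, -0.1]
width: 0.0421
```

Run:
```python
from h import *
n="side";x0,y0,x1,y1=300,150,430,280
a=grab_frame(n); cv2.imwrite(f"pics/{n}7.png",cv2.resize(a[y0:y1,x0:x1],None,fx=4.6,fy=4.6,interpolation=cv2.INTER_CUBIC))
s=get_state();print(s["eef_pos"],s["ee_rot"],s["force"],s["moment"])
```

```text
[ 0.51964061 -0.17356541  0.09576835] [ 3.14153645e+00 -9.78395464e-04  2.71634991e-02] [-1.64242124  0.077764    0.8011827 ] [-0.10447943  0.1113871   0.06161478]
```

View pics/side7.png

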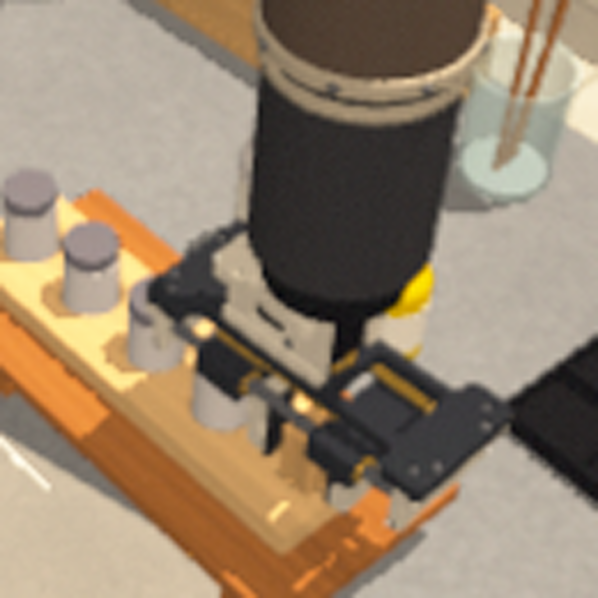

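Fingers straddle the post and no pot is touched. Close on the post.

Call:
move_arm(rows=[{"delta_pos": [0, 0, 0], "delta_rot": [0, 0, 0], "hand": 3.5}, {"delta_pos": [0, 0, 0], "delta_rot": [0, 0, 0], "hand": 3}, {"delta_pos": [0, 0, 0], "delta_rot": [0, 0, 0], "hand": 2.7}, {"delta_pos": [0, 0, 0], "delta_rot": [0, 0, 0], "hand": 2.4}, {"delta_pos": [0, 0, 0], "delta_rot": [0, 0, 0], "hand": 2}, {"delta_pos": [0, 0, 0], "delta_rot": [0, 0, 0], "hand": 2}, {"delta_pos": [0, 0, 0], "delta_rot": [0, 0, 0], "hand": 2}, {"delta_pos": [0, 0, 0], "delta_rot": [0, 0, 0], "hand": 2}, {"delta_pos": [0, 0, 0], "delta_rot": [0, 0, 0], "hand": 2}, {"delta_pos": [0, 0, 0], "delta_rot": [0, 0, 0], "hand": 2}], force=20)

```text
t: 24.75
eef_pos: [0.5194, -0.1737, 0.0954]
ee_rot: [3.141, -0.0, 0.027]
force: [0.6, -3.1, 0.3]
width: 0.0247
```

Run:
```python
from h import *
a=grab_frame("side"); cv2.imwrite("pics/side8f.png",a)
s=get_state();print(s["eef_pos"],s["ee_rot"],s["force"],s["moment"],s["width"])
for i in("5f","8f"):
    for l in lids(cv2.imread(f"pics/side{i}.png"),(280,170,365,250),13,172): print(i,np.round(l,1))
```

```text
[ 0.51944551 -0.17365883  0.09535591] [ 3.14143633e+00 -2.71750627e-04  2.71256112e-02] [ 0.74671844 -4.63799042  1.31804133] [-1.36083687 -0.04275883 -0.30978519] 0.024515425963272754
5f [305.8 191.8  91.9]
5f [319.2 203.8  90.8]
5f [333.6 215.8  96.2]
5f [348.5 228.  103.4]
8f [305.7 191.7  97.6]
8f [319.  203.7  89. ]
8f [329.9 215.8  24.9]
```

Gripping the post (24.5 mm). Firm the grip, add a slight downward preload, then slide slowly.

Call:
move_arm(rows=[{"delta_pos": [0, 0, 0], "delta_rot": [0, 0, 0], "hand": 2}, {"delta_pos": [0, 0, 0], "delta_rot": [0, 0, 0], "hand": 2}, {"delta_pos": [0, 0, -0.07], "delta_rot": [0, 0, 0], "hand": 2}, {"delta_pos": [0, 0, 0], "delta_rot": [0, 0, 0], "hand": 2}, {"delta_pos": [0.003, 0.1, 0], "delta_rot": [0, 0, 0], "hand": 2}, {"delta_pos": [0.005, 0.2, 0], "delta_rot": [0, 0, 0], "hand": 2}, {"delta_pos": [0.008, 0.3, 0], "delta_rot": [0, 0, 0], "hand": 2}, {"delta_pos": [0.012, 0.45, 0], "delta_rot": [0, 0, 0], "hand": 2}, {"delta_pos": [0.014, 0.55, 0], "delta_rot": [0, 0, 0], "hand": 2}, {"delta_pos": [0.01, 0.4, 0], "delta_rot": [0, 0, 0], "hand": 2}], force=45)

```text
t: 25.8
eef_pos: [0.5201, -0.1542, 0.0953]
ee_rot: [3.14, -0.0, 0.028]
force: [-0.7, -7.3, 6.3]
width: 0.0241
```

Run:
```python
from h import *
s=get_state();print(s["eef_pos"],s["ee_rot"],s["force"],s["moment"],s["width"])
```

```text
[ 0.52005432 -0.15417537  0.09533523] [ 3.14022785e+00 -3.89409235e-04  2.82440194e-02] [-0.70137294 -7.34974247  6.33831317] [-2.69705772  0.20911927 -0.04154178] 0.024088011184117953
```

Call:
move_arm(rows=[{"delta_pos": [0.013, 0.5, 0], "delta_rot": [0, 0, 0], "hand": 2}, {"delta_pos": [0.018, 0.7, 0], "delta_rot": [0, 0, 0], "hand": 2}, {"delta_pos": [0.018, 0.7, 0], "delta_rot": [0, 0, 0], "hand": 2}, {"delta_pos": [0.018, 0.7, 0], "delta_rot": [0, 0, 0], "hand": 2}, {"delta_pos": [0.018, 0.7, 0], "delta_rot": [0, 0, 0], "hand": 2}, {"delta_pos": [0.018, 0.7, 0], "delta_rot": [0, 0, 0], "hand": 2}, {"delta_pos": [0.018, 0.7, 0], "delta_rot": [0, 0, 0], "hand": 2}, {"delta_pos": [0.018, 0.7, 0], "delta_rot": [0, 0, 0], "hand": 2}, {"delta_pos": [0.018, 0.7, 0], "delta_rot": [0, 0, 0], "hand": 2}, {"delta_pos": [0.018, 0.7, 0], "delta_rot": [0, 0, 0], "hand": 2}])

```text
t: 26.8
eef_pos: [0.5216, -0.0863, 0.0953]
ee_rot: [3.14, 0.0, 0.028]
force: [0.4, -9.0, 7.9]
width: 0.0242
```

Run:
```python
from h import *
s=get_state();print(s["eef_pos"],s["ee_rot"],s["force"],s["moment"],s["width"])
a=grab_frame("side"); cv2.imwrite("pics/side9.png",cv2.resize(a[120:280,260:420],None,fx=3.7,fy=3.7,interpolation=cv2.INTER_CUBIC))
```

```text
[ 0.52155838 -0.08626209  0.09530696] [3.14003847e+00 8.76545819e-05 2.82412412e-02] [ 0.39346521 -8.95742636  7.87261773] [-3.00148888  0.24496454 -0.00412214] 0.024236597663192912
```

View pics/side9.png

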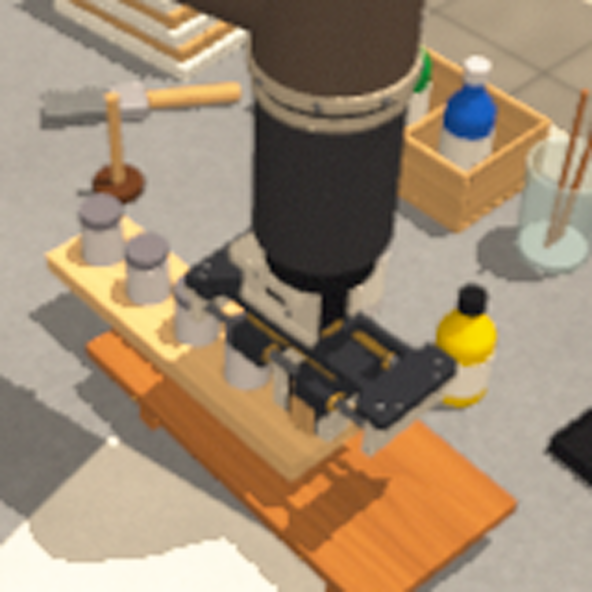

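Call:
move_arm(rows=[{"delta_pos": [0.013, 0.5, 0], "delta_rot": [0, 0, 0], "hand": 2}, {"delta_pos": [0.02, 0.8, 0], "delta_rot": [0, 0, 0], "hand": 2}, {"delta_pos": [0.021, 0.8, 0], "delta_rot": [0, 0, 0], "hand": 2}, {"delta_pos": [0.021, 0.8, 0], "delta_rot": [0, 0, 0], "hand": 2}, {"delta_pos": [0.021, 0.8, 0], "delta_rot": [0, 0, 0], "hand": 2}, {"delta_pos": [0.021, 0.8, 0], "delta_rot": [0, 0, 0], "hand": 2}, {"delta_pos": [0.021, 0.8, 0], "delta_rot": [0, 0, 0], "hand": 2}, {"delta_pos": [0.021, 0.8, 0], "delta_rot": [0, 0, 0], "hand": 2}, {"delta_pos": [0.02, 0.8, 0], "delta_rot": [0, 0, 0], "hand": 2}, {"delta_pos": [0.013, 0.5, 0], "delta_rot": [0, 0, 0], "hand": 2}])

```text
t: 27.85
eef_pos: [0.5232, -0.0123, 0.0953]
ee_rot: [3.14, 0.001, 0.028]
force: [-1.0, -9.7, 9.2]
width: 0.024
```

Run:
```python
from h import *
a=grab_frame("side");b=grab_frame("top"); cv2.imwrite("pics/side10f.png",a);cv2.imwrite("pics/top10f.png",b)
cv2.imwrite("pics/side10.png",cv2.resize(a[120:280,260:420],None,fx=3.7,fy=3.7,interpolation=cv2.INTER_CUBIC))
cv2.imwrite("pics/top10.png",cv2.resize(b[160:240,220:330],None,fx=7,fy=7,interpolation=cv2.INTER_CUBIC))
s=get_state();print(s["eef_pos"],s["ee_rot"],s["force"],s["moment"],s["width"])
```

```text
[ 0.52332237 -0.01175201  0.095308  ] [3.14055455e+00 2.45163410e-04 2.85902893e-02] [-1.18991624 -3.81560779 10.42351775] [-1.24355859  0.760147    0.06174378] 0.024147040548203075
```

View pics/side10.png

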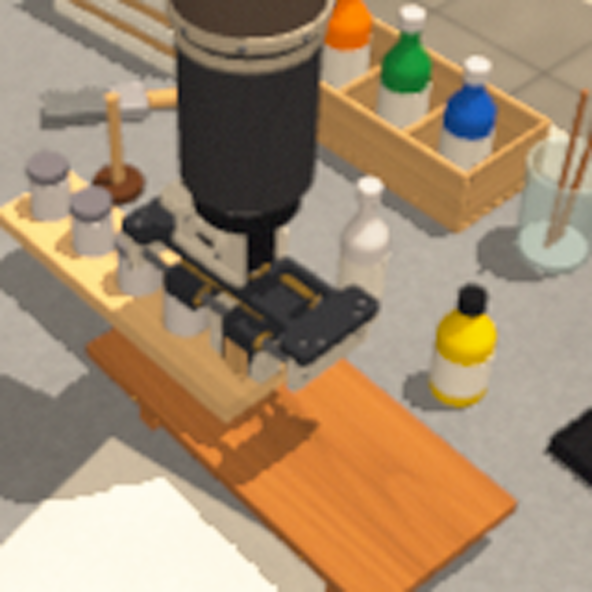

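View pics/top10.png

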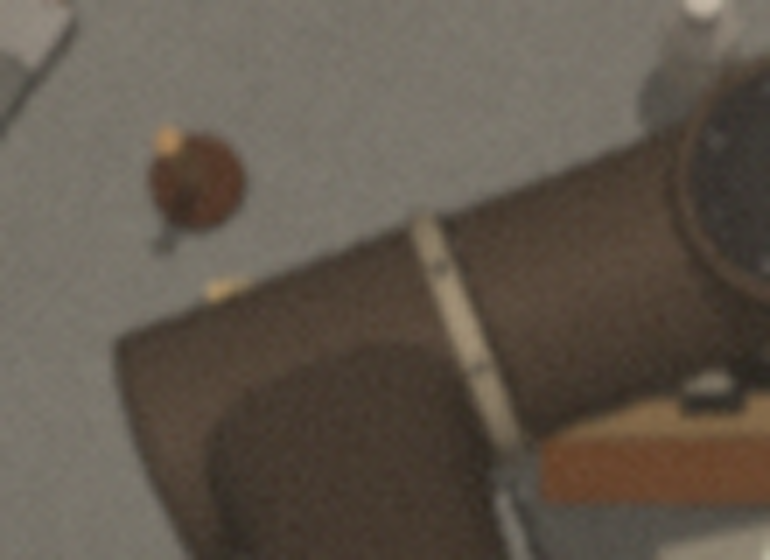

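Run:
```python
from h import *
b=cv2.imread("pics/top10f.png");t=cv2.cvtColor(b,cv2.COLOR_BGR2HSV)[...,1].astype(float)
for v in(200,201,202):
    r=cv2.GaussianBlur(t[v:v+1],(3,1),0)[0,244:256];g=np.diff(r);i=g.argmax();w=np.clip(g[i-1:i+2],0,None);u=244.5+i-1+(w*np.arange(3)).sum()/w.sum();print(v,u,onz("top",(u,v),.068))
print(onz("top",(249.1,199.7),.068))
m=(cv2.cvtColor(b,cv2.COLOR_BGR2HSV)); k=((m[...,2]>140)&(m[...,1]>90)).astype(np.uint8);k[:,:235]=0;k[190:]=0;k[:170]=0;k[:,262:]=0
ys,xs=np.nonzero(k);print("dowel top px",xs.mean(),ys.mean(),len(xs),onz("top",(xs.mean(),ys.mean()),.11))
f=m[...,0];k=((m[...,1]>85)&(m[...,2]<130)).astype(np.uint8);k[:,:235]=0;k[195:]=0;k[:175]=0;k[:,258:]=0
c=max(cv2.findContours(k,0,1)[0],key=cv2.contourArea);print("foot",cv2.minEnclosingCircle(c),onz("top",cv2.minEnclosingCircle(c)[0],.008))
a=cv2.imread("pics/side10f.png");print(proj("side",np.array([.63,.28,.11])),proj("side",np.array([.63,.28,.0])))
```

```text
200 249.4047619047619 [0.56233206 0.26575197]
201 249.3153153153153 [0.55881686 0.26606137]
202 248.63716814159292 [0.55535224 0.26841092]
[0.56341411 0.26680937]
dowel top px 243.28571428571428 180.0 7 [0.62479335 0.28076565]
foot ((247.8333282470703, 185.5), 6.3465800285339355) [0.62597002 0.27975576]
[290.05004899 145.87413058] [291.8831602 170.9256785]
```

The corner in the top view (249,200) puts the end at y≈0.2665, which agrees with grip + 278 mm. The marker line is about 16 mm further, so I'll finish the slide.

Call:
move_arm(rows=[{"delta_pos": [0.005, 0.2, 0], "delta_rot": [0, 0, 0], "hand": 2}, {"delta_pos": [0.008, 0.3, 0], "delta_rot": [0, 0, 0], "hand": 2}, {"delta_pos": [0.01, 0.4, 0], "delta_rot": [0, 0, 0], "hand": 2}, {"delta_pos": [0.01, 0.4, 0], "delta_rot": [0, 0, 0], "hand": 2}, {"delta_pos": [0.005, 0.2, 0], "delta_rot": [0, 0, 0], "hand": 2}, {"delta_pos": [0.003, 0.13, 0], "delta_rot": [0, 0, 0], "hand": 2}, {"delta_pos": [0, 0, 0], "delta_rot": [0, 0, 0], "hand": 2}, {"delta_pos": [0, 0, 0], "delta_rot": [0, 0, 0], "hand": 2}, {"delta_pos": [0, 0, 0], "delta_rot": [0, 0, 0], "hand": 2}, {"delta_pos": [0, 0, 0], "delta_rot": [0, 0, 0], "hand": 2}])

```text
t: 28.95
eef_pos: [0.5236, 0.0037, 0.0954]
ee_rot: [3.14, 0.0, 0.028]
force: [-0.7, -8.0, 9.9]
width: 0.0241
```

Run:
```python
from h import *
a=grab_frame("side");b=grab_frame("top"); cv2.imwrite("pics/side11f.png",a);cv2.imwrite("pics/top11f.png",b)
cv2.imwrite("pics/side11.png",cv2.resize(a[120:280,240:400],None,fx=3.7,fy=3.7,interpolation=cv2.INTER_CUBIC))
cv2.imwrite("pics/top11.png",cv2.resize(b[160:240,220:330],None,fx=7,fy=7,interpolation=cv2.INTER_CUBIC))
s=get_state();print(s["eef_pos"],s["ee_rot"],s["force"],s["moment"],s["width"])
t=cv2.cvtColor(b,cv2.COLOR_BGR2HSV)[...,1].astype(float)
for v in(200,201,202):
    r=cv2.GaussianBlur(t[v:v+1],(3,1),0)[0,238:252];g=np.diff(r);i=g.argmax();w=np.clip(g[i-1:i+2],0,None);u=238.5+i-1+(w*np.arange(3)).sum()/w.sum();print(v,u,onz("top",(u,v),.068))
```

```text
[0.52363346 0.00365997 0.09533722] [3.13992479e+00 5.30987408e-04 2.81450033e-02] [-0.35997689 -8.95751686  9.24763836] [-2.83378188  0.33493878  0.02400033] 0.024000220561267143
200 244.4746192893401 [0.56273332 0.28285033]
201 244.5 [0.55920902 0.28275534]
202 244.40763052208834 [0.55569689 0.28306845]
```

View pics/side11.png

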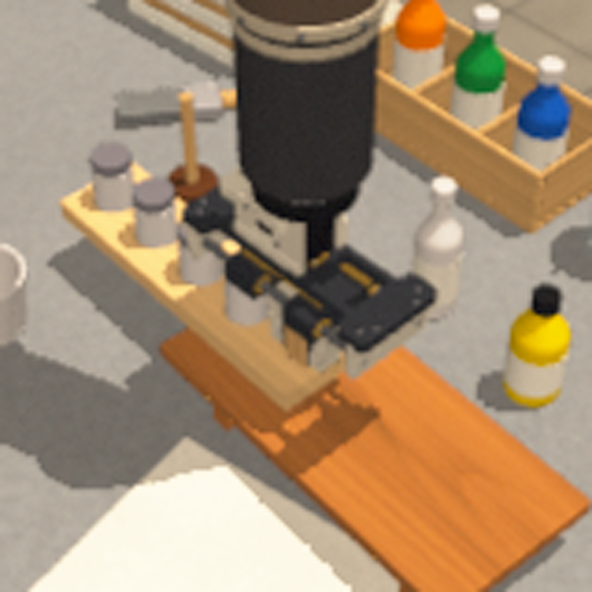

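View pics/top11.png

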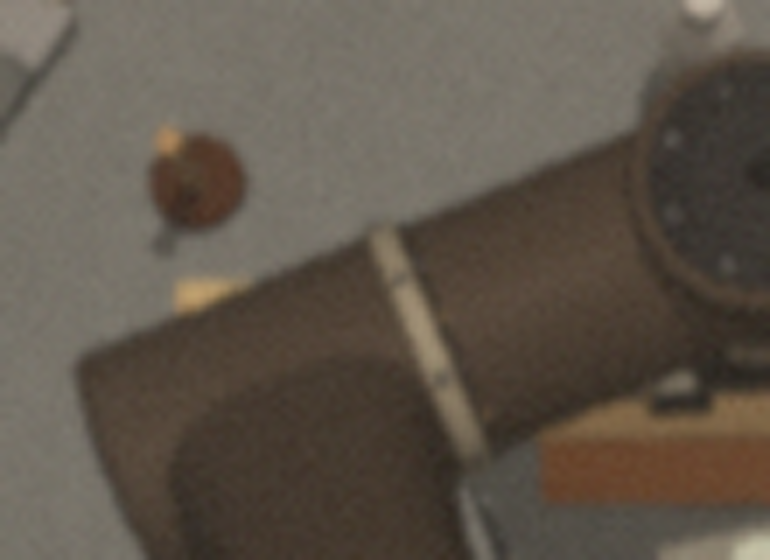

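The end corner (top 244.5,200) reads y≈0.283, and the kinematics put the end centre at 0.2817. Against the marker line these are about +1 mm and −1 mm. The board is level, held, and lightly pressed down. Handing in.

```bash
python3 -c "
from station import *
print(job_done())
s=get_state();print(s['eef_pos'],s['ee_rot'],s['force'],s['width'],s['t'])"
```

```text
the job is handed in; nothing more can be done
None
the job is handed in; nothing more can be done
```

Both spare pots are in the two empty pockets (1 and 2). The board is slid out to the dowel marker, and I handed in with the gripper still holding its post, at about 29 s of the 64 s.

**Last checks before hand-in**
- **Line-up:** the outer end is about 1 mm past the marker line by the top camera. By the arm's position plus the 278 mm from the post it is about 1 mm short. The two disagree by roughly 2 mm, which is about the camera calibration error.
- **Hold:** the post is gripped at 45 N, set at 24 mm wide, with about 9 N downward preload. Tool tilt is under 2 mrad and its height did not change through the slide.
- **Surroundings:** in the last pictures I saw nothing tipped or moved. In the last side view the gripper partly hides pots 0 and 1. The arm hides most of the board in the last top view.

**What went wrong:** the first pot hit the pocket rim twice, with up to 24 N measured at the tool. My x estimate was off by 2 to 4 mm, and the pot slid slightly up in the grip. I re-measured in the side view, and it then seated normally. The other pot went in on the first try. After hand-in the robot's state could no longer be read, so I have no check of the final second.

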